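# Rear chisel off the crowded prong

## Task

The orange-handled chisel scraper is needed at the printer, but it hangs at the back of the full prong: move the blue scraper and the grey file from in front of it over to the spare prong, hung by their eyelets behind its upturned tip, then take the chisel and lower it blade-down, not dropped, into the empty well of the white caddy, and let go. The spare prong has been knocked well out of line and the wire bends easily, so feel where it really is and never load either prong with more than 12 N, little over a kilo's weight; let no tool fall, and leave everything else on the bench as it stands.

Things in the scene. Friction and masses are not known exactly. Their poses are not given: they have to be found in the camera images.
- rack: grey steel tool rail, fixed: a flat bar 300 wide, 36 high, its top at 240, on two posts 249 high and a foot 200 deep, 5 thick with a 12 high front lip. Origin on the bench under the middle of the bar's front face; -x points out of the bar to the robot, z up. Both prongs stick out at height 225, 75 either side of the middle (sides change)
- hook_full: full prong. Origin where the wire leaves the bar; -x points out along it, z up. Wire 5 in diameter, straight and level for 100, then rising at 30 deg for 16 (tip centre x -114, z +8). True to this pose. Gives about 1 mm per 2 N at the tip up, down or sideways, hardly lengthwise. A tool hangs with its hole centre 4.5 below the wire's centre line and comes off by following the rise at its slope
- hook_spare: spare prong, empty. Same wire, springiness and axes; origin at its root on the bar. The whole straight wire with its upturned end is turned about this origin, up or down by up to 0.16 rad and sideways by up to 0.10 rad (tip up to 18 off in height, 11 sideways). The pose gives the root and the direction before it was bent; the bend itself is not measured: feel or see it
- scraper: blue wide scraper, in front, 55 g. Hangs by its hole. Origin at the hole's centre; x along the hole, y across the handle, z up. Handle 10 thick (x), 30 wide (y) from 15 above to 35 below the origin, 22 wide on to 73 below; hole 14 in diameter through the thickness; then a steel neck and a blade 36 wide and 3 thick that ends 120 below.
- file: grey-handled file, in front (order of these two changes), 55 g. Hangs by its hole. Origin at the hole's centre; x along the hole, y across the handle, z up. Handle 10 thick (x), 30 wide (y) from 15 above to 35 below the origin, 22 wide on to 73 below; hole 14 in diameter through the thickness; then a steel neck and a dark file 14 wide and 5 thick that ends 125 below.
- chisel: orange chisel scraper, rear one, hole 26 from the bar, 55 g. Hangs by its hole. Origin at the hole's centre; x along the hole, y across the handle, z up. Handle 10 thick (x), 30 wide (y) from 15 above to 35 below the origin, 22 wide on to 73 below; hole 14 in diameter through the thickness; then a steel neck and a blade 22 wide and 3 thick that ends 125 below. Tools hang 30 apart.
- chisel_tip (a point): middle of the chisel's blade edge, 125 below the centre of its hole; axes as the chisel.
- caddy: white open-topped caddy, 62 (x) by 112 (y) by 80 high, walls and floor 4 thick, a partition across the middle of y making two wells of 54 by 50. Fixed. Origin at the centre of its underside, z up.
- caddy_well (a point): centre of the floor of the empty well (inside the caddy's -y half), 4 above the bench, 76 below the rim; axes as the caddy.
- glue: glue stick 31 in diameter and 98 high standing in the caddy's other (+y) well; leave it. Origin at the centre of its underside.
- basket: blue slatted basket of printed parts, 130 (x) by 170 (y) by 60 high; leave it. Origin at the centre of its underside.
- nozzles: small jar 38 in diameter and 45 high on the rail's foot below the prongs; leave it. Origin at the centre of its underside.
- pulley: blue printed pulley 60 in diameter, 38 high; leave it.
- pulley2: black printed pulley 60 in diameter, 38 high; leave it.
- gear: grey printed gear 65 in diameter, 22 high; leave it.
- bracket: red printed angle bracket 60 by 40, 40 high; leave it.
- tin: flat aluminium tin 50 by 80 by 24 high; leave it.
Mind the look-alikes: they are no part of the job. What is meant by the caddy is not purple or turquoise, and is the smaller of those in its own colour.

How it is judged:
By the outcome, as a careful person would: the job done as asked, in the order asked, and still so for the second after the job is handed in, with the robot touching nothing.
It also fails if it takes over 72 s, if anything falls off the work surface, if the arm or the gripper's body presses on something with over 40 N, if the wrist force passes 120 N, or if a joint passes its speed limit or range.

## Robot

A 6-joint arm with a two-finger parallel gripper is mounted at the origin on the work surface. World frame = base frame: x ahead of the robot, y to its left, z up, the work surface at z = 0. Lengths are in m, angles in rad, forces in N, time in s.
With the tool pointing down it reaches from about 0.35 to 0.85 m from the base axis. Payload 8.1 kg.
Tool frame: the origin (TCP) lies midway between the tips of the shut fingers; the grasp point (between the pads) lies 19 mm behind it; x points along the fingers, y is the direction in which the jaws open and shut, and the axes are right-handed (so a half turn about x gives the same grasp; the last joint's range is limited). The gripper opens to 93 mm and grips with 3 to 60 N. Pads are 15 mm wide; open, the fingers measure 128 mm over their backs; the gripper's body (75 mm by 188 mm) begins 65 mm behind the grasp point.
Start: joints at [-1.218, 0.13, 1.488, -0, 1.523, -0.085], TCP at [0.254, -0.543, 0.219] pointing down, gripper open.
Joint ranges: [-2.96, 2.96], [-0.89, 2.26], [0.02, 2.5], [-1.34, 4.48], [0, 2.73], [-2.66, 2.66]. Speed limits (rad/s): [2.39, 2.39, 2.79, 3.14, 3.14, 3.14].

## Interface

Orientations are given as a rotation vector (axis times angle).
In Python, from plant import * gives the robot as it stands.
- The arm moves only by the shell command python3 -m pendant 'ROWS' [FORCE]. ROWS is JSON, a list of rows, each a list of 5 numbers: the shift along the tool's x, y, z in mm, then the turn about the tool's x in degrees, then the gripper command: -1 is fully open, 1 is shut, values between are in proportion. A call has 1 to 20 rows; each row shifts and turns the pose as measured when the row begins, along the tool's axes as they then stand; what a row does not reach is not made up. A row lasts 1/10 s, in which the tool goes at most 50 mm and 8.59 degrees, less where a joint would pass 70% of its speed; a pose out of reach is approached as far as the arm can. A call is refused whole if a number of a shift passes 50 or a number of a turn 8.59, either way. A call with a gripper value outside its range is refused whole. The fingers move at their own pace and stop on an object; FORCE is the grip in N (left out, the last holds). Time passes only in rows, so rows that do not move let the fingers close. It gives the time, the measured TCP pose, the force and the opening at its end, in the units of the state.
- state(): the state, without advancing time (a new reading comes with each control period).
- grab_frame(name): name is "scene" or "top" or "wrist"; returns the picture (420x560x3 uint8, blue, green, red); there is no depth.
- camera_info(name): a dict with "fovy" (degrees; the focal length in pixels is half the picture's height over the tangent of half this angle, whatever the lens; pixels are square), "cx", "cy" (the principal point, pixels), "D" ([k1, k2, p1, p2, k3] as OpenCV has them; the pictures are not rectified), "rvec" (rotation vector, rad) and "tvec" (3), from world to camera coordinates, as OpenCV has them. Camera axes: x right, y down, z forward; pixel columns grow to the right and rows downward; lengths in m; the calibration is good to about 2 mm. A picture is of the moment at which its call begins: read the wrist's pose just before it. camera_info takes no time and is no camera call; for the wrist camera it gives the pose at the moment of the call.
- close_job(): hands the job in, once; it reports no verdict.
The state is a dict: "time": time; "joint_positions": joint angles; "joint_vel": joint speeds; "tau": joint torques, N m; "position": TCP position; "tcp_rot": TCP orientation; "force": force on the tool from outside, world axes, zero at the start; "moment": the same for the moment, N m; "gripper_width": finger opening in m.
Only numpy, scipy, OpenCV 4.12 (cv2) and the standard library are available. Lean on these libraries where they do the work, as an engineer would, in place of code of your own. Each camera call takes 0.05 s, during which the arm holds its last target.

## Working session

There is one attempt and no reset: what is moved stays moved. The work goes in short steps, Python scripts to look and compute and a shell command to move; the robot and the scene stay as the last step left them, time stands still between calls to the robot, and variables do not carry over. Pictures are saved under pics/ and viewed, and the job is handed in when it is done.

```bash
ls; mkdir -p pics
python3 - <<'E'
from plant import *
import cv2
s=state();print(s)
for n in ("scene","top","wrist"):
    i=camera_info(n);print(n,i)
    cv2.imwrite(f"pics/a_{n}.png",grab_frame(n))
E
```

```text
pics
{'time': 0.0, 'joint_positions': array([-1.21840512e+00,  1.31138421e-01,  1.48925430e+00, -2.57766655e-05,
        1.52302882e+00, -8.54146062e-02]), 'joint_vel': array([-0.00171635,  0.00138869,  0.00234541,  0.00144868, -0.00037136,
        0.00121445]), 'tau': array([ 1.13531198e-03, -5.59833062e+01, -4.91762745e+01,  7.69486651e-02,
        3.53401469e-02, -1.92144080e-04]), 'position': array([ 0.25417784, -0.54287157,  0.21761477]), 'tcp_rot': array([ 1.97951388,  0.44227467, -1.98005932]), 'force': array([ 1.25256222, -0.08503315,  0.10106645]), 'moment': array([-0.04520573,  0.02973123,  0.05707086]), 'gripper_width': 0.09274164775014879}
scene {'fovy': 56.968004211147694, 'cx': 282.0597627521628, 'cy': 214.4341643133316, 'D': array([-0.07281787,  0.        ,  0.        ,  0.        ,  0.        ]), 'rvec': array([ 1.34097425,  2.23886226, -0.92365762]), 'tvec': array([ 0.16525267, -0.20855942,  1.52037403])}
top {'fovy': 54.84672156807169, 'cx': 281.13837663755254, 'cy': 212.15990571822982, 'D': array([0.02408707, 0.        , 0.        , 0.        , 0.        ]), 'rvec': array([ 2.19300822, -2.14169866,  0.09469978]), 'tvec': array([0.05418769, 0.45391905, 1.25307153])}
wrist {'fovy': 62.15923649016604, 'cx': 277.00698606935117, 'cy': 209.85579854969112, 'D': array([-0.05032829,  0.        ,  0.        ,  0.        ,  0.        ]), 'rvec': array([-2.42647104,  1.5413839 ,  0.2409228 ]), 'tvec': array([-0.59819586, -0.03731191,  0.39176023])}
```

View pics/a_scene.png

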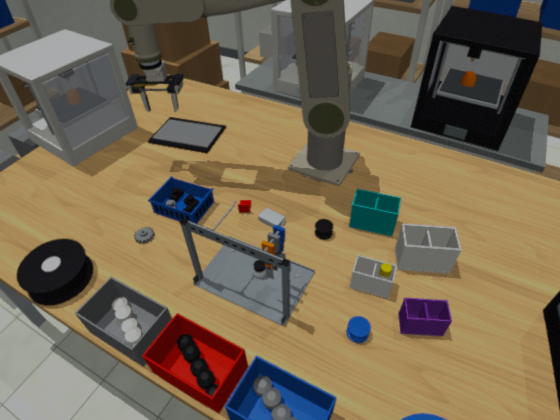

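View pics/a_top.png

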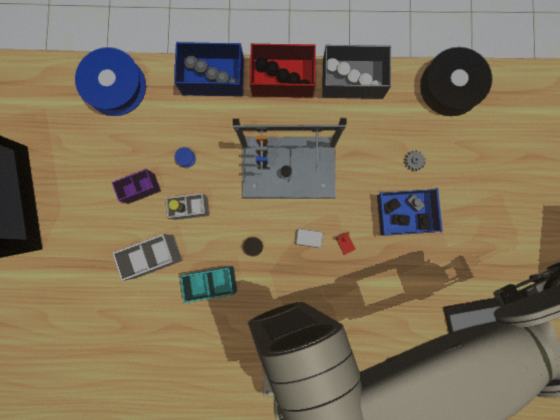

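View pics/a_wrist.png

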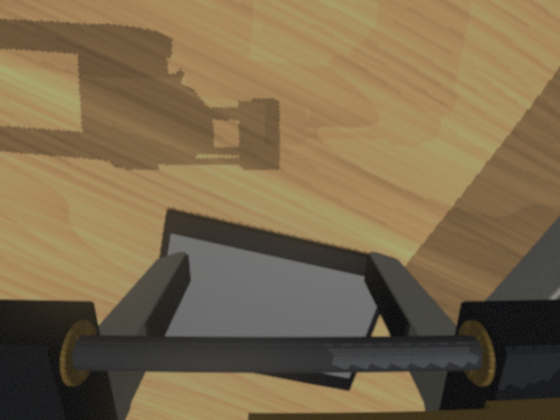

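The real caddy is the small white one with the yellow glue, at top (185,206). The look-alikes are larger white (145,256), purple (136,186) and teal (208,284). I'll enlarge the rack and caddy next.

```bash
cat > h.py <<'E'
import numpy as np, cv2
from plant import *
def K(i,h=420):
    f=h/2/np.tan(np.radians(i['fovy'])/2); return np.array([[f,0,i['cx']],[0,f,i['cy']],[0,0,1.]])
def ray(i,px):
    u=cv2.undistortPoints(np.array([[px]],float),K(i),np.array(i['D'])).ravel()
    R=cv2.Rodrigues(np.array(i['rvec']))[0]; t=np.array(i['tvec'])
    d=R.T@np.array([u[0],u[1],1]); return -R.T@t, d/np.linalg.norm(d)
def plane(i,px,z):
    o,d=ray(i,px); return o+d*(z-o[2])/d[2]
def tri(obs):
    A=np.zeros((3,3));b=np.zeros(3);L=[]
    for i,p in obs:
        o,d=ray(i,p);P=np.eye(3)-np.outer(d,d);A+=P;b+=P@o;L.append((o,d))
    x=np.linalg.solve(A,b); return x,[round(1000*np.linalg.norm(np.cross(x-o,d)),2) for o,d in L]
def proj(i,X):
    return cv2.projectPoints(np.array(X,float).reshape(-1,3),np.array(i['rvec']),np.array(i['tvec']),K(i),np.array(i['D']))[0].reshape(-1,2)
def crop(img,x0,y0,w,h,s,name):
    cv2.imwrite(name,cv2.resize(img[y0:y0+h,x0:x0+w],None,fx=s,fy=s,interpolation=cv2.INTER_CUBIC))
E
python3 - <<'E'
from h import *
a=cv2.imread('pics/a_top.png');crop(a,225,105,130,100,6,'pics/b1.png');crop(a,105,160,110,90,6,'pics/b2.png')
s=cv2.imread('pics/a_scene.png');crop(s,170,190,160,130,5,'pics/b3.png')
E
```

```text
(no output)
```

View pics/b1.png

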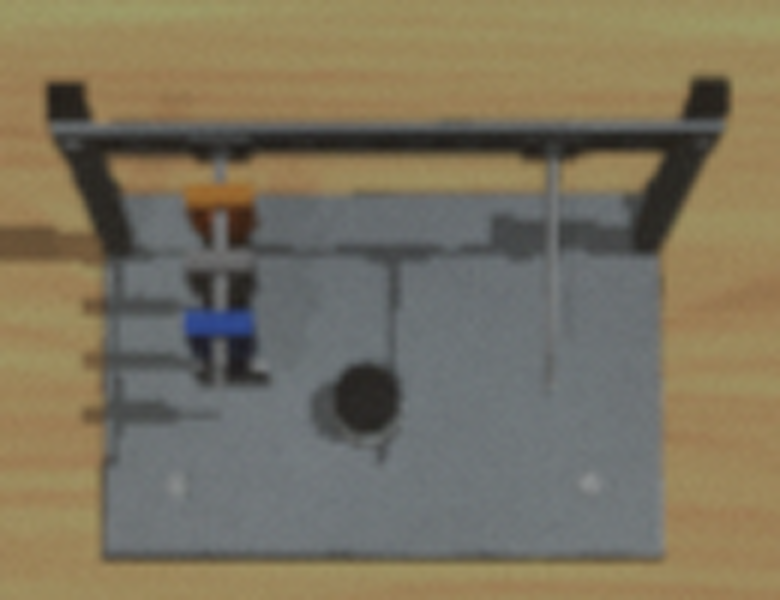

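View pics/b2.png

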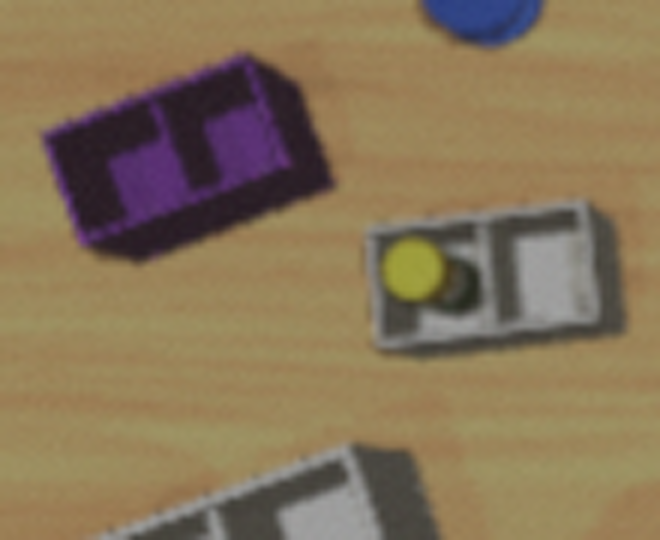

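View pics/b3.png

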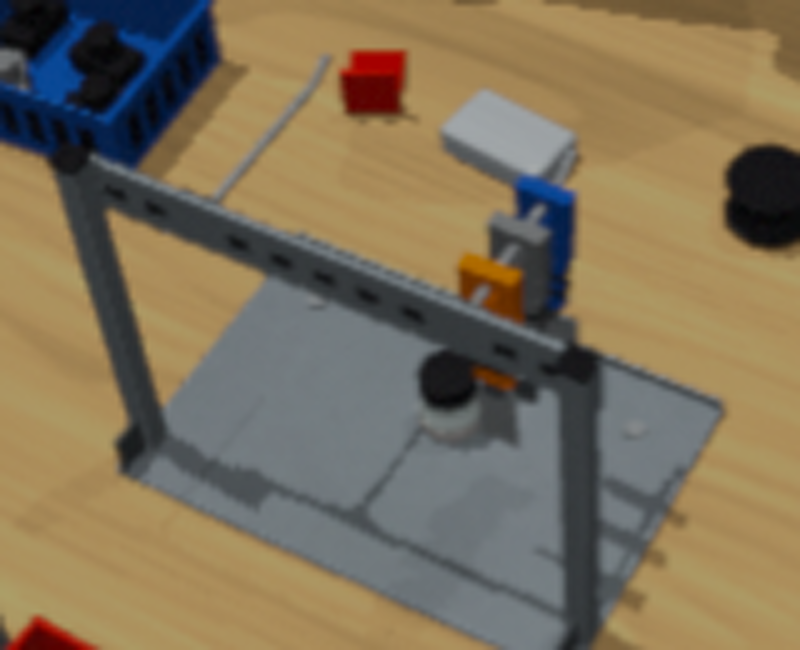

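Run:
```python
from h import *
i=camera_info('top');sc=camera_info('scene')
c=lambda x,y:(225+x/6-.42,105+y/6-.42)
d=lambda x,y:(105+x/6-.42,160+y/6-.42)
e=lambda x,y:(170+x/5-.4,190+y/5-.4)
for n,p,z in [('footNL',c(105,556),.005),('footNR',c(663,556),.005),('barL front',c(52,132),.24),('barR front',c(722,130),.24),('blue top',c(219,323),.2355),('grey',c(221,255),.2355),('or',c(221,196),.2355),('spare root',c(553,150),.225),('spare vis. end',c(550,390),.225),('sp kink?',c(551,345),.225)]:
    print(n,plane(i,p,z).round(4))
for n,p in [('tl',d(368,232)),('tr',d(585,203)),('br',d(602,327)),('bl',d(378,347)),('part t',d(481,217)),('part b',d(494,337)) ]:
    print(n,plane(i,p,.08).round(4))
print('glue',plane(i,d(413,268),.098))
print('spare tip',tri([(i,c(549,388)),(sc,e(326,58))]))
print('spare kink',tri([(i,c(551,352)),(sc,e(305,92))]))
print('tcp rot');s=state();R=cv2.Rodrigues(s['tcp_rot'])[0];print(R.round(3))
w=camera_info('wrist');Rw=cv2.Rodrigues(w['rvec'])[0];cp=-Rw.T@w['tvec'];print('cam in tool mm',1000*R.T@(cp-s['position']),'axes\n',(Rw@R).round(3))
```

```text
footNL [0.4993 0.1915 0.005 ]
footNR [ 0.5061 -0.1063  0.005 ]
barL front [0.6574 0.1957 0.24  ]
barR front [ 0.6647 -0.1012  0.24  ]
blue top [0.574  0.1194 0.2355]
grey [0.6047 0.1194 0.2355]
or [0.6314 0.1201 0.2355]
spare root [ 0.6587 -0.0278  0.225 ]
spare vis. end [ 0.5493 -0.0282  0.225 ]
sp kink? [ 0.5697 -0.0283  0.225 ]
tl [0.481 0.413 0.08 ]
tr [0.4983 0.3046 0.08  ]
br [0.4358 0.2934 0.08  ]
bl [0.4231 0.4051 0.08  ]
part t [0.4899 0.3566 0.08  ]
part b [0.4295 0.3473 0.08  ]
glue [0.46132923 0.38452301 0.098     ]
spare tip (array([ 0.54807593, -0.02744018,  0.23705827]), [np.float64(0.67), np.float64(0.67)])
spare kink (array([ 0.56665693, -0.02919817,  0.22708667]), [np.float64(1.12), np.float64(1.12)])
tcp rot
[[-0.001  0.424 -0.906]
 [ 0.001 -0.906 -0.424]
 [-1.    -0.001 -0.   ]]
cam in tool mm [-165.62657169   -0.6872473   -82.95524965] axes
 [[ 0.001  1.    -0.001]
 [-0.302  0.001  0.953]
 [ 0.953 -0.     0.302]]
```

```bash
python3 -m pendant '[[-20,0,0,7.9,-1],[-20,0,0,7.9,-1],[-20,0,0,7.9,-1],[0,-37,-28,0,-1],[0,-37,-28,0,-1],[0,-37,-28,0,-1],[0,-37,-28,0,-1],[0,-37,-28,0,-1],[0,-37,-28,0,-1],[0,-37,-28,0,-1],[0,-37,-28,0,-1],[0,-37,-28,0,-1],[0,-37,-28,0,-1],[0,-37,-28,0,-1],[0,0,0,0,-1]]' 20
cat > st.py <<'E'
from h import *
s=state();R=cv2.Rodrigues(s['tcp_rot'])[0]
print('t',round(s['time'],2),'p',s['position'].round(4),'yaw(toolz+pi)',round(np.arctan2(-R[1,2],-R[0,2]),4),'tilt',R[2].round(3),'F',s['force'].round(2),'w',round(s['gripper_width'],4),'j',s['joint_positions'].round(2))
E
python3 st.py
```

```text
time: 1.65
position: [0.5679, -0.117, 0.2754]
tcp_rot: [-2.212, -0.011, 2.222]
force: [0.0, -0.6, 0.3]
gripper_width: 0.0933
t 1.65 p [ 0.5679 -0.117   0.2754] yaw(toolz+pi) 0.0006 tilt [-1.    -0.009  0.005] F [ 0.02 -0.59  0.3 ] w 0.0933 j [-0.3   0.07  1.45  0.01  1.63  1.27]
```

```bash
cat > snap.py <<'E'
import sys,pickle
from h import *
n=sys.argv[1]; i=camera_info('wrist'); im=grab_frame('wrist'); cv2.imwrite(f'pics/{n}.png',im); pickle.dump(i,open(f'pics/{n}.pkl','wb'))
E
python3 snap.py w1
python3 -m pendant '[[0,-35,5,-1.4,-1],[0,-35,0,0,-1],[0,-20,0,0,-1],[0,0,0,0,-1]]'; python3 snap.py w2
python3 -m pendant '[[0,-35,0,0,-1],[0,-35,0,0,-1],[0,-20,0,0,-1],[0,0,0,0,-1]]'; python3 snap.py w3; python3 st.py
```

```text
time: 2.1
position: [0.5584, -0.0304, 0.2745]
tcp_rot: [2.204, 0.031, -2.224]
force: [0.4, -0.8, -0.5]
gripper_width: 0.0927
time: 2.55
position: [0.5566, 0.0525, 0.2744]
tcp_rot: [2.206, 0.016, -2.228]
force: [-0.4, 0.4, 0.2]
gripper_width: 0.0928
t 2.6 p [0.5566 0.0513 0.2744] yaw(toolz+pi) 0.0109 tilt [-1.    -0.002  0.01 ] F [0.57 0.22 0.19] w 0.0926 j [-0.    0.01  1.51  0.    1.63  1.56]
```

View pics/w1.png

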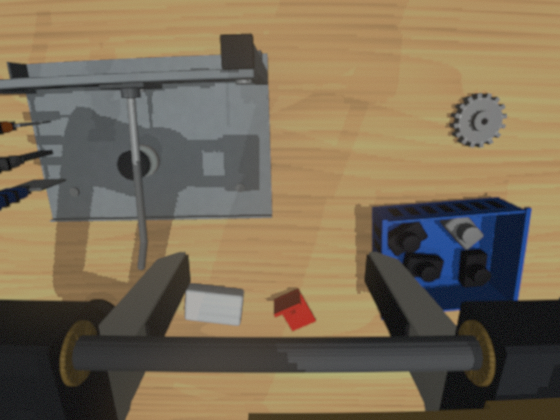

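View pics/w2.png

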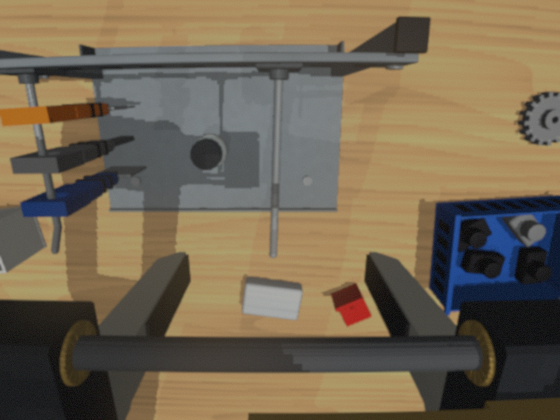

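View pics/w3.png

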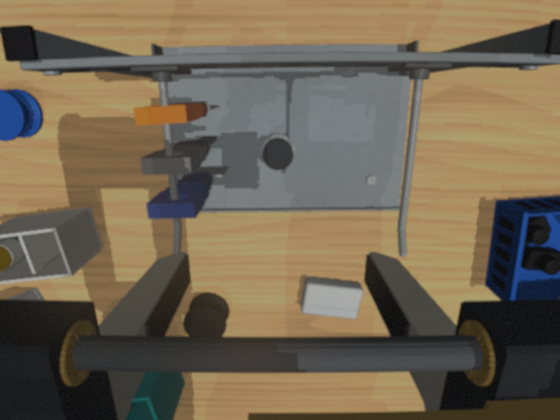

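Run:
```python
from h import *
o=[]
for n,x in(('w1',90),('w2',225),('w3',360)):
    im=cv2.imread(f'pics/{n}.png')[70:280,x:x+90];o.append(cv2.resize(im,None,fx=2.8,fy=2.8,interpolation=cv2.INTER_CUBIC))
cv2.imwrite('pics/c1.png',np.hstack(o))
```

```text
(no output)
```

View pics/c1.png

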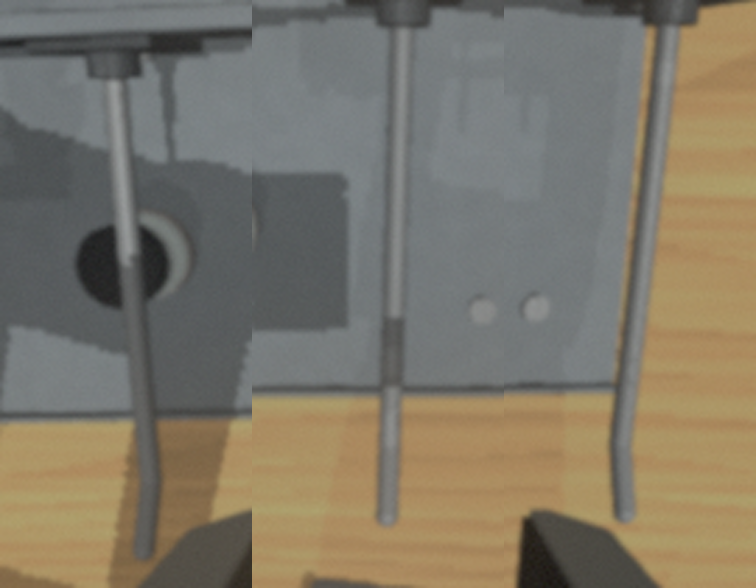

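Run:
```python
from h import *
import pickle
I={n:pickle.load(open(f'pics/{n}.pkl','rb')) for n in('w1','w2','w3')}
f=lambda x0,x,y:(x0+x/2.8-.3,70+y/2.8-.3)
P={'start':[f(90,117,80),f(225,150,25),f(360,164,25)],'kink':[f(90,150,477),None,f(360,118,445)],'tip':[f(90,144,556),f(225,135,522),f(360,122,518)]}
for k,v in P.items():
    print(k,*tri([(I[n],p) for n,p in zip(('w1','w2','w3'),v) if p is not None]))
    print('   13',tri([(I['w1'],v[0]),(I['w3'],v[2])])[0])
# full prong check, predicted pixels
r=np.array([.659,.122,.225]);u=np.array([-1,-.0245,0]);
for n in('w2','w3'):
    print(n,proj(I[n],[r,r+.1*u,r+.114*u+[0,0,.008]]).round(1))
o=[]
for n,x,w in(('w2',0,100),('w3',130,100)):
    im=cv2.imread(f'pics/{n}.png')[60:270,x:x+w];o.append(cv2.resize(im,None,fx=2.8,fy=2.8,interpolation=cv2.INTER_CUBIC))
cv2.imwrite('pics/c2.png',np.hstack(o))
```

```text
start [ 0.65242407 -0.02874089  0.22435232] [np.float64(0.47), np.float64(0.35), np.float64(0.14)]
   13 [ 0.6522629  -0.02881273  0.22432914]
kink [ 0.561498   -0.02793801  0.22986285] [np.float64(0.67), np.float64(0.67)]
   13 [ 0.561498   -0.02793801  0.22986285]
tip [ 0.54616793 -0.02785215  0.23859287] [np.float64(0.2), np.float64(0.12), np.float64(0.2)]
   13 [ 0.54616795 -0.02792203  0.23859462]
w2 [[ 24.5  65.5]
 [ 55.2 224. ]
 [ 52.3 247.9]]
w3 [[159.   63.1]
 [175.8 225.6]
 [174.6 250.1]]
```

View pics/c2.png

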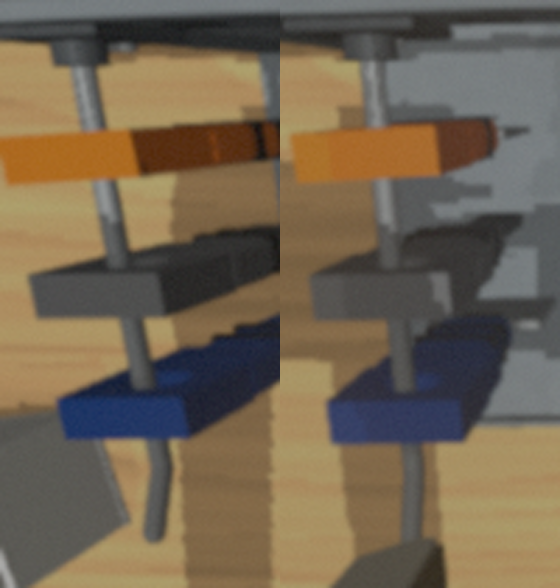

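Run:
```python
from h import *
import pickle
I={n:pickle.load(open(f'pics/{n}.pkl','rb')) for n in('w1','w2','w3')}
a=lambda x,y:(x/2.8-.3,60+y/2.8-.3)
b=lambda x,y:(130+(x-280)/2.8-.3,60+y/2.8-.3)
for k,p,q in [('kink',a(161,467),b(413,475)),('wire start',a(83,66),b(372,62)),('blue far L',a(60,402),b(330,402)),('blue farR',a(178,395),b(463,402)),('grey far L',a(30,275),b(312,275)),('grey farR',a(162,275),b(448,275)),('or near R',a(143,177),b(440,180)),('or near L',a(5,183),b(294,182))]:
    print(k,*tri([(I['w2'],p),(I['w3'],q)]))
```

```text
kink [0.55658556 0.1189518  0.22445309] [np.float64(0.39), np.float64(0.39)]
wire start [0.64881236 0.12081605 0.22476877] [np.float64(0.1), np.float64(0.1)]
blue far L [0.57671302 0.13313188 0.23457872] [np.float64(0.47), np.float64(0.47)]
blue farR [0.57913333 0.10254308 0.23805463] [np.float64(0.44), np.float64(0.44)]
grey far L [0.6053776  0.13403943 0.23480645] [np.float64(0.09), np.float64(0.09)]
grey farR [0.60513081 0.10568537 0.23173457] [np.float64(0.05), np.float64(0.05)]
or near R [0.62567837 0.10591813 0.23261657] [np.float64(0.5), np.float64(0.5)]
or near L [0.6248787  0.13598741 0.23444966] [np.float64(0.1), np.float64(0.1)]
```

```bash
python3 -m pendant '[[0,-35,-8,0,-1],[0,-25,-5,0,-1],[0,-6,-2,0,-1],[0,0,0,0,-1],[0,0,0,0,-1]]'; python3 st.py
```

```text
time: 3.1
position: [0.5729, 0.108, 0.2739]
tcp_rot: [2.208, -0.001, -2.231]
force: [-0.3, 0.1, -0.2]
gripper_width: 0.0931
t 3.1 p [0.5729 0.108  0.2739] yaw(toolz+pi) 0.0014 tilt [-1.     0.002  0.01 ] F [-0.29  0.08 -0.19] w 0.0931 j [ 0.1   0.08  1.44 -0.    1.63  1.67]
```

```bash
python3 -m pendant '[[0,-10.5,2,-1.2,-1],[0,0,0,0,-1],[0,0,0,0,-1]]'; python3 st.py
```

```text
time: 3.4
position: [0.5708, 0.116, 0.274]
tcp_rot: [2.198, 0.02, -2.221]
force: [-0.1, -0.4, -1.3]
gripper_width: 0.0925
t 3.4 p [0.5708 0.116  0.274 ] yaw(toolz+pi) 0.0209 tilt [-1.     0.003  0.01 ] F [-0.14 -0.38 -1.32] w 0.0925 j [ 0.11  0.08  1.45 -0.    1.63  1.66]
```

```bash
python3 -m pendant '[[0,-3,0,0,-1],[20,0,0,0,-1],[25,0,0,0,-1],[25,0,0,0,-1],[8,0,0,0,-1],[0,0,0,0,-1]]'; python3 st.py; python3 snap.py g1
```

```text
time: 4.0
position: [0.571, 0.1191, 0.196]
tcp_rot: [2.203, 0.02, -2.216]
force: [0.2, 0.2, 0.1]
gripper_width: 0.0925
t 4.0 p [0.571  0.1191 0.196 ] yaw(toolz+pi) 0.0207 tilt [-1.     0.002  0.006] F [0.21 0.19 0.06] w 0.0925 j [ 0.12  0.1   1.56 -0.    1.49  1.67]
```

View pics/g1.png

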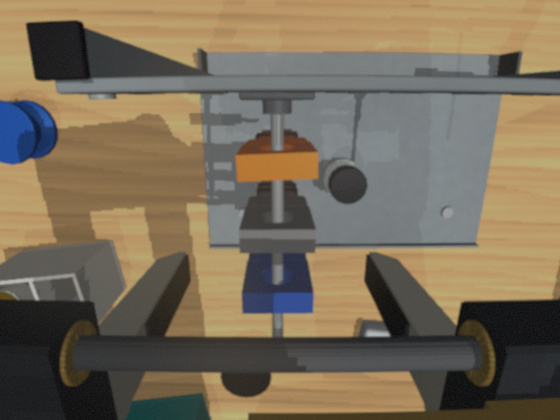

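```bash
python3 -m pendant '[[0,0,0,0,0],[0,0,0,0,0.25],[0,0,0,0,0.4],[0,0,0,0,1],[0,0,0,0,1],[0,0,0,0,1]]' 15; python3 st.py
```

```text
time: 4.65
position: [0.574, 0.1195, 0.2025]
tcp_rot: [2.213, 0.021, -2.207]
force: [-0.0, 0.6, -0.2]
gripper_width: 0.0499
t 4.65 p [0.574  0.1195 0.2025] yaw(toolz+pi) 0.0207 tilt [-1.     0.002 -0.003] F [-0.02  0.64 -0.21] w 0.0499 j [ 0.12  0.1   1.55 -0.    1.49  1.67]
```

```bash
python3 -m pendant '[[3,0,0,0,1],[3,0,0,0,1]]' 15; python3 st.py
```

```text
time: 4.85
position: [0.5744, 0.1196, 0.1967]
tcp_rot: [2.215, 0.021, -2.206]
force: [-0.5, -0.1, -0.4]
gripper_width: 0.0335
t 4.85 p [0.5744 0.1196 0.1967] yaw(toolz+pi) 0.0207 tilt [-1.     0.001 -0.004] F [-0.45 -0.11 -0.37] w 0.0335 j [ 0.12  0.1   1.56 -0.    1.48  1.67]
```

```bash
python3 -m pendant '[[0.5,0.5,3,0,1]]' 15; python3 st.py;  python3 -m pendant '[[0.5,0,0.5,0,1]]' 15; python3 st.py
```

```text
time: 4.95
position: [0.5712, 0.1189, 0.1955]
tcp_rot: [2.214, 0.021, -2.207]
force: [0.6, -0.7, 1.4]
gripper_width: 0.0299
t 4.95 p [0.5712 0.1189 0.1955] yaw(toolz+pi) 0.0207 tilt [-1.     0.002 -0.003] F [ 0.65 -0.73  1.42] w 0.0299 j [ 0.12  0.09  1.57 -0.    1.48  1.67]
time: 5.05
position: [0.5706, 0.1189, 0.1949]
tcp_rot: [2.214, 0.021, -2.207]
force: [1.3, -0.6, 0.9]
gripper_width: 0.0298
t 5.05 p [0.5706 0.1189 0.1949] yaw(toolz+pi) 0.0206 tilt [-1.     0.002 -0.003] F [ 1.35 -0.63  0.91] w 0.0298 j [ 0.12  0.09  1.57 -0.    1.47  1.67]
```

```bash
python3 -m pendant '[[-2.5,0,0,0,1],[-1.5,0,0,0,1]]'; python3 st.py
```

```text
time: 5.25
position: [0.57, 0.1188, 0.1987]
tcp_rot: [2.213, 0.021, -2.208]
force: [0.4, 0.2, -1.6]
gripper_width: 0.0297
t 5.25 p [0.57   0.1188 0.1987] yaw(toolz+pi) 0.0207 tilt [-1.     0.002 -0.002] F [ 0.39  0.19 -1.55] w 0.0297 j [ 0.12  0.09  1.57 -0.    1.48  1.67]
```

```bash
python3 -m pendant '[[-0.7,0,5,0,1],[0,0,4,0,1],[-0.5,0,3,0,1]]'; python3 st.py
```

```text
time: 5.55
position: [0.5571, 0.1185, 0.1999]
tcp_rot: [2.212, 0.021, -2.208]
force: [0.3, -0.6, -0.6]
gripper_width: 0.03
t 5.55 p [0.5571 0.1185 0.1999] yaw(toolz+pi) 0.0206 tilt [-1.     0.002 -0.002] F [ 0.29 -0.64 -0.64] w 0.03 j [ 0.12  0.06  1.6  -0.    1.48  1.67]
```

```bash
python3 -m pendant '[[-2.5,0,3.5,0,1],[-2.3,0,4,0,1]]'; python3 st.py; python3 -m pendant '[[-2.3,0,4,0,1],[-2.5,0,4,0,1]]'; python3 st.py
```

```text
time: 5.75
position: [0.5486, 0.1184, 0.2046]
tcp_rot: [2.211, 0.021, -2.209]
force: [0.9, -0.7, -1.1]
gripper_width: 0.0301
t 5.75 p [0.5486 0.1184 0.2046] yaw(toolz+pi) 0.0207 tilt [-1.     0.002 -0.001] F [ 0.85 -0.74 -1.13] w 0.0301 j [ 0.12  0.03  1.62 -0.    1.49  1.67]
time: 5.95
position: [0.5398, 0.1182, 0.21]
tcp_rot: [2.211, 0.021, -2.209]
force: [0.9, -0.1, -0.5]
gripper_width: 0.0296
t 5.95 p [0.5398 0.1182 0.21  ] yaw(toolz+pi) 0.0207 tilt [-1.     0.002 -0.001] F [ 0.89 -0.12 -0.52] w 0.0296 j [ 0.12  0.01  1.63 -0.    1.5   1.67]
```

```bash
python3 -m pendant '[[-2.5,0,4,0,1],[-2,0,5,0,1],[0,0,8,0,1],[0,0,12,0,1],[0,0,0,0,1],[0,0,0,0,1]]'; python3 st.py; python3 snap.py g2
```

```text
time: 6.55
position: [0.5084, 0.1177, 0.2159]
tcp_rot: [2.213, 0.021, -2.207]
force: [-0.1, 0.3, -0.8]
gripper_width: 0.0296
t 6.55 p [0.5084 0.1177 0.2159] yaw(toolz+pi) 0.0209 tilt [-1.     0.002 -0.003] F [-0.07  0.32 -0.83] w 0.0296 j [ 0.13 -0.08  1.71 -0.    1.51  1.68]
```

View pics/g2.png

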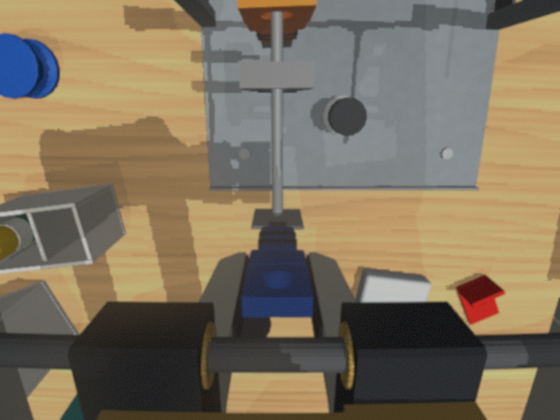

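Run:
```python
from h import *
import pickle
i=pickle.load(open('pics/g2.pkl','rb'));z=.2159+.0256
print('top face far edge (x+5)',plane(i,(277,290),z+.015),'near edge(x-5)',plane(i,(277,315),z+.015))
print('blade end',plane(i,(277.5,209),z-.12)); print('hole +x face',plane(i,(277,278),z))
im=cv2.imread('pics/g2.png');crop(im,220,190,120,140,4,'pics/c3.png')
```

```text
top face far edge (x+5) [0.5172491  0.11792524 0.2565    ] near edge(x-5) [0.5053681  0.11766817 0.2565    ]
blade end [0.50979468 0.11726662 0.1215    ]
hole +x face [0.51458082 0.1178557  0.2415    ]
```

View pics/c3.png

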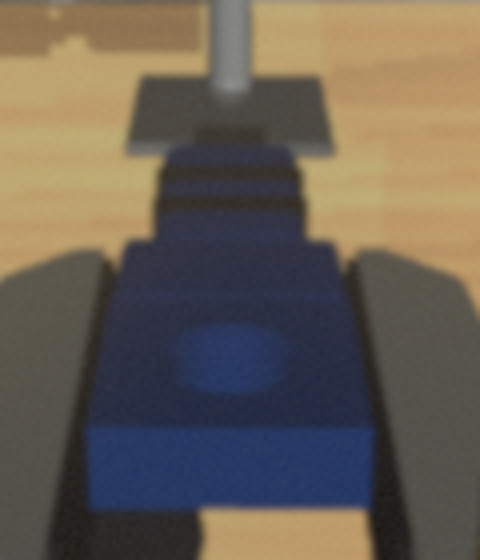

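```bash
python3 -m pendant '[[-5,15,0,0,1],[-5,30,0,0,1],[-5,35,0,0,1],[-3,35,0,0,1],[0,20,0,0,1],[0,8,0,0,1],[0,2,0,0,1],[0,0,0,0,1]]'; python3 st.py
```

```text
time: 7.4
position: [0.5127, -0.0376, 0.2365]
tcp_rot: [2.213, 0.02, -2.205]
force: [0.4, -0.1, -0.3]
gripper_width: 0.0297
t 7.4 p [ 0.5127 -0.0376  0.2365] yaw(toolz+pi) 0.0214 tilt [-1.     0.003 -0.003] F [ 0.43 -0.13 -0.35] w 0.0297 j [-0.17 -0.11  1.7  -0.    1.55  1.38]
```

```bash
python3 -m pendant '[[6,-8,-8,0,1],[4,-1.5,-6,0,1],[1,0,-1,0,1],[0,0,0,0,1]]'; python3 st.py; python3 snap.py p1
```

```text
time: 7.8
position: [0.5289, -0.0236, 0.2239]
tcp_rot: [2.21, 0.026, -2.205]
force: [-1.2, 0.1, -0.7]
gripper_width: 0.0299
t 7.8 p [ 0.5289 -0.0236  0.2239] yaw(toolz+pi) 0.0254 tilt [-1.     0.002 -0.002] F [-1.15  0.07 -0.7 ] w 0.0299 j [-0.14 -0.07  1.68 -0.    1.53  1.41]
```

View pics/p1.png

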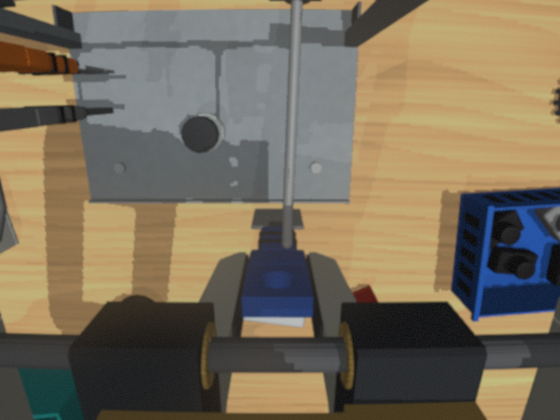

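Run:
```python
from h import *
import pickle
i=pickle.load(open('pics/p1.pkl','rb'))
im=cv2.imread('pics/p1.png');crop(im,230,150,110,180,4,'pics/c4.png')
print(plane(i,(288,246),.2392),plane(i,(277.5,246),.2392), plane(i,(288,220),.2304))
I={n:pickle.load(open(f'pics/{n}.pkl','rb')) for n in('w1','w3')}
f=lambda x0,x,y:(x0+x/2.8-.3,70+y/2.8-.3)
print(tri([(I['w1'],f(90,144,556)),(I['w3'],f(360,122,518)),(i,(288,246.5))]))
```

```text
[ 0.54643196 -0.02824859  0.2392    ] [ 0.5463075  -0.02333425  0.2392    ] [ 0.5562645  -0.02817441  0.2304    ]
(array([ 0.54610701, -0.02805235,  0.23864482]), [np.float64(0.15), np.float64(0.3), np.float64(0.28)])
```

View pics/c4.png

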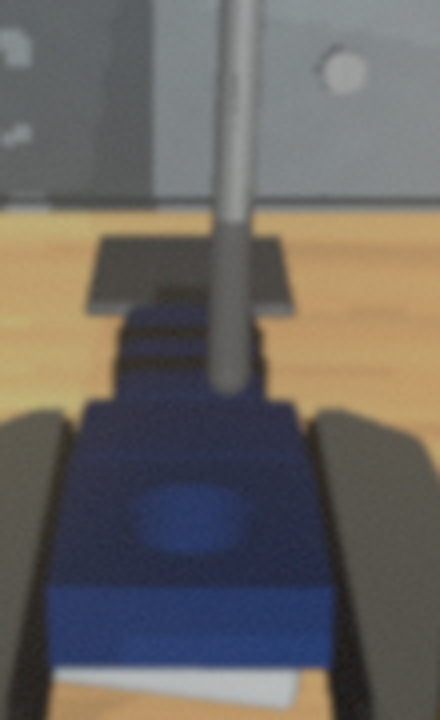

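```bash
python3 -m pendant '[[0,4.5,0,1.5,1],[0,0,0,0,1],[0,0,0,0,1]]'; python3 st.py
```

```text
time: 8.15
position: [0.5288, -0.0282, 0.224]
tcp_rot: [-2.224, 0.005, 2.219]
force: [-0.0, -1.0, -0.6]
gripper_width: 0.0298
t 8.15 p [ 0.5288 -0.0282  0.224 ] yaw(toolz+pi) -0.0026 tilt [-1.     0.002 -0.002] F [-0.02 -1.02 -0.56] w 0.0298 j [-0.15 -0.07  1.68 -0.    1.53  1.42]
```

```bash
python3 -m pendant '[[2.5,0,-5,0,1],[2.5,0,-5,0,1],[0.5,0,-1,0,1]]'; python3 st.py; python3 snap.py p2
```

```text
time: 8.45
position: [0.5408, -0.0287, 0.2187]
tcp_rot: [-2.225, 0.006, 2.217]
force: [-0.1, -1.3, -1.0]
gripper_width: 0.0298
t 8.45 p [ 0.5408 -0.0287  0.2187] yaw(toolz+pi) -0.0033 tilt [-1.     0.003 -0.004] F [-0.06 -1.29 -0.95] w 0.0298 j [-0.15 -0.03  1.66 -0.    1.51  1.43]
```

View pics/p2.png

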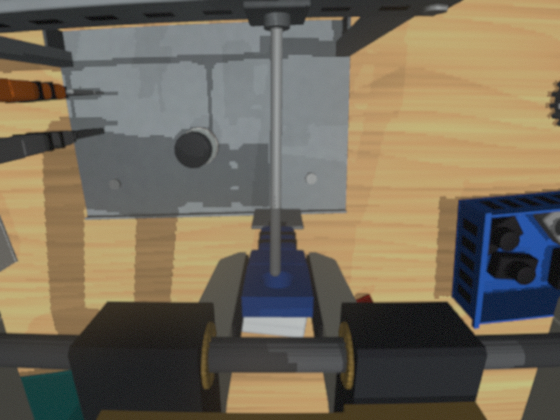

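```bash
python3 -m pendant '[[2.5,-0.3,-3.5,0,1],[2.5,0,-3.5,0,1]]'; python3 st.py; python3 -m pendant '[[2.5,0,-3.8,0,1],[2.5,0,-3.8,0,1]]'; python3 st.py
```

```text
time: 8.7
position: [0.5483, -0.0284, 0.2136]
tcp_rot: [-2.225, 0.006, 2.217]
force: [-0.7, 0.0, -0.2]
gripper_width: 0.0298
t 8.7 p [ 0.5483 -0.0284  0.2136] yaw(toolz+pi) -0.0033 tilt [-1.     0.003 -0.004] F [-0.65  0.05 -0.19] w 0.0298 j [-0.14 -0.01  1.64 -0.    1.5   1.43]
time: 8.9
position: [0.5565, -0.0284, 0.2081]
tcp_rot: [-2.225, 0.006, 2.217]
force: [-0.7, -0.1, -0.6]
gripper_width: 0.0297
t 8.9 p [ 0.5565 -0.0284  0.2081] yaw(toolz+pi) -0.0032 tilt [-1.     0.002 -0.004] F [-0.66 -0.14 -0.58] w 0.0297 j [-0.14  0.02  1.63 -0.    1.49  1.43]
```

```bash
python3 -m pendant '[[2.5,0,-4,0,1],[0.5,0,-5,0,1]]'; python3 st.py; python3 -m pendant '[[0.3,0,-6,0,1],[0.3,0,-6,0,1]]'; python3 st.py;python3 -m pendant '[[0.3,0,-6,0,1],[0.3,0,-6,0,1]]'; python3 st.py
```

```text
time: 9.1
position: [0.566, -0.0284, 0.2043]
tcp_rot: [-2.224, 0.006, 2.218]
force: [-0.6, -0.1, -0.7]
gripper_width: 0.0298
t 9.1 p [ 0.566  -0.0284  0.2043] yaw(toolz+pi) -0.0031 tilt [-1.     0.002 -0.003] F [-0.58 -0.08 -0.66] w 0.0298 j [-0.14  0.04  1.61 -0.    1.49  1.43]
time: 9.3
position: [0.579, -0.0284, 0.2034]
tcp_rot: [-2.224, 0.006, 2.218]
force: [1.3, 0.4, -1.1]
gripper_width: 0.0298
t 9.3 p [ 0.579  -0.0284  0.2034] yaw(toolz+pi) -0.0032 tilt [-1.     0.002 -0.003] F [ 1.34  0.37 -1.12] w 0.0298 j [-0.14  0.08  1.57 -0.    1.49  1.44]
time: 9.5
position: [0.5923, -0.0285, 0.203]
tcp_rot: [-2.224, 0.006, 2.218]
force: [-0.3, -0.0, -0.9]
gripper_width: 0.0298
t 9.5 p [ 0.5923 -0.0285  0.203 ] yaw(toolz+pi) -0.0032 tilt [-1.     0.002 -0.003] F [-0.34 -0.01 -0.85] w 0.0298 j [-0.13  0.12  1.53 -0.    1.49  1.44]
```

```bash
python3 -m pendant '[[0.5,0,-7,0,1],[0.5,0,-7,0,1]]'; python3 st.py; python3 -m pendant '[[0.8,0,-6,0,1],[0.8,0,-1,0,1]]'; python3 st.py
```

```text
time: 9.7
position: [0.6076, -0.0286, 0.2021]
tcp_rot: [-2.225, 0.006, 2.217]
force: [-0.2, 0.8, 0.3]
gripper_width: 0.0303
t 9.7 p [ 0.6076 -0.0286  0.2021] yaw(toolz+pi) -0.0032 tilt [-1.     0.002 -0.003] F [-0.23  0.85  0.29] w 0.0303 j [-0.13  0.16  1.49 -0.    1.49  1.44]
time: 9.9
position: [0.6161, -0.0286, 0.2003]
tcp_rot: [-2.225, 0.006, 2.217]
force: [0.2, 0.2, -1.3]
gripper_width: 0.0299
t 9.9 p [ 0.6161 -0.0286  0.2003] yaw(toolz+pi) -0.0031 tilt [-1.     0.002 -0.003] F [ 0.16  0.16 -1.27] w 0.0299 j [-0.13  0.18  1.47 -0.    1.49  1.45]
```

Now I'll lower it step by step and feel for the wire.

```bash
for k in 1; do python3 -m pendant '[[1,0,0,0,1],[1,0,0,0,1]]'; python3 st.py; done;  python3 -m pendant '[[0.6,0,0,0,1]]'; python3 st.py; python3 -m pendant '[[0.6,0,0,0,1]]'; python3 st.py
```

```text
time: 10.1
position: [0.6163, -0.0286, 0.1981]
tcp_rot: [-2.225, 0.006, 2.218]
force: [-1.0, 0.4, 1.0]
gripper_width: 0.0299
t 10.1 p [ 0.6163 -0.0286  0.1981] yaw(toolz+pi) -0.003 tilt [-1.     0.002 -0.003] F [-0.97  0.38  1.01] w 0.0299 j [-0.13  0.18  1.47 -0.    1.49  1.45]
time: 10.2
position: [0.6163, -0.0286, 0.1978]
tcp_rot: [-2.225, 0.006, 2.217]
force: [-1.2, -0.6, 2.6]
gripper_width: 0.0296
t 10.2 p [ 0.6163 -0.0286  0.1978] yaw(toolz+pi) -0.003 tilt [-1.     0.003 -0.004] F [-1.22 -0.6   2.55] w 0.0296 j [-0.13  0.18  1.47 -0.    1.49  1.45]
time: 10.3
position: [0.6164, -0.0287, 0.1978]
tcp_rot: [-2.226, 0.006, 2.216]
force: [-0.7, 0.4, 2.6]
gripper_width: 0.0299
t 10.3 p [ 0.6164 -0.0287  0.1978] yaw(toolz+pi) -0.0031 tilt [-1.     0.003 -0.004] F [-0.69  0.41  2.58] w 0.0299 j [-0.13  0.18  1.47 -0.    1.49  1.45]
```

```bash
python3 -m pendant '[[0,0,0,0,0.2],[0,0,0,0,0.1],[0,0,0,0,0],[0,0,0,0,-0.2],[0,0,0,0,-0.3]]'; python3 st.py; python3 snap.py p3
```

```text
time: 10.8
position: [0.6158, -0.0286, 0.1974]
tcp_rot: [-2.226, 0.006, 2.217]
force: [-0.5, 0.3, 0.4]
gripper_width: 0.0575
t 10.8 p [ 0.6158 -0.0286  0.1974] yaw(toolz+pi) -0.0031 tilt [-1.     0.003 -0.004] F [-0.47  0.29  0.37] w 0.0575 j [-0.13  0.18  1.47 -0.    1.49  1.45]
```

View pics/p3.png

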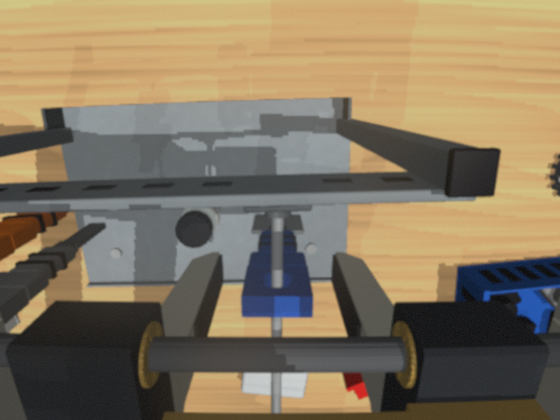

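```bash
python3 -m pendant '[[-10,0,0,0,-0.3],[-25,0,0,0,-1],[-30,0,0,0,-1],[-10,0,0,-1.4,-1],[0,-30,3,0,-1],[0,-40,5,0,-1],[0,-35,4,0,-1],[0,-20,2,0,-1],[0,-10,0,0,-1],[0,0,0,0,-1],[0,0,0,0,-1]]'; python3 st.py; python3 snap.py p4
```

```text
time: 11.95
position: [0.5981, 0.109, 0.2762]
tcp_rot: [2.211, 0.027, -2.201]
force: [0.5, 0.1, 0.4]
gripper_width: 0.093
t 11.95 p [0.5981 0.109  0.2762] yaw(toolz+pi) 0.0276 tilt [-1.     0.003 -0.005] F [0.46 0.06 0.41] w 0.093 j [ 0.1   0.13  1.38 -0.    1.62  1.64]
```

View pics/p4.png

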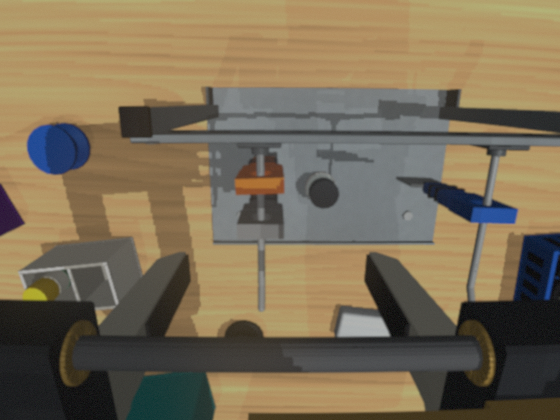

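```bash
python3 -m pendant '[[0,-8,-2.5,0.3,-1],[0,-3,0,0,-1],[20,0,0,0,-1],[25,0,0,0,-1],[25,0,0,0,-1],[8,0,0,0,-1],[0,0,0,0,-1]]'; python3 st.py
```

```text
time: 12.7
position: [0.6033, 0.1165, 0.1972]
tcp_rot: [2.221, 0.013, -2.203]
force: [0.2, -0.1, -0.3]
gripper_width: 0.0933
t 12.7 p [0.6033 0.1165 0.1972] yaw(toolz+pi) 0.0155 tilt [-1.     0.004 -0.008] F [ 0.23 -0.11 -0.32] w 0.0933 j [ 0.11  0.17  1.48 -0.    1.48  1.67]
```

```bash
python3 -m pendant '[[0,-3,2.5,-0.3,-0.5],[0,0,0,0,0],[0,0,0,0,0.2],[0,0,0,0,0.2],[0,0,0,0,0.2]]' 15; python3 st.py; python3 snap.py p5
```

```text
time: 13.2
position: [0.6029, 0.1199, 0.2024]
tcp_rot: [2.225, 0.02, -2.194]
force: [-0.3, 0.1, 0.1]
gripper_width: 0.0576
t 13.2 p [0.6029 0.1199 0.2024] yaw(toolz+pi) 0.0209 tilt [-1.     0.003 -0.014] F [-0.28  0.14  0.1 ] w 0.0576 j [ 0.12  0.16  1.48 -0.    1.48  1.67]
```

View pics/p5.png

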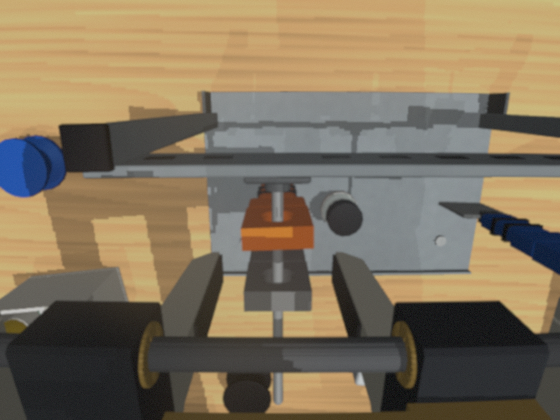

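```bash
python3 -m pendant '[[4,0,2,0,0.2],[3,0,0.5,0,0.3],[0.5,0,0,0,1],[0.5,0,0,0,1],[0.5,0,0,0,1]]' 15; python3 st.py
```

```text
time: 13.75
position: [0.6006, 0.1198, 0.1939]
tcp_rot: [2.227, 0.02, -2.193]
force: [-1.0, -0.8, 4.3]
gripper_width: 0.0296
t 13.75 p [0.6006 0.1198 0.1939] yaw(toolz+pi) 0.0209 tilt [-1.     0.003 -0.015] F [-0.96 -0.8   4.33] w 0.0296 j [ 0.12  0.16  1.5  -0.    1.47  1.67]
```

```bash
python3 -m pendant '[[-2.5,0,0,0,1],[-2,0,0,0,1]]'; python3 st.py;  python3 -m pendant '[[-0.5,0,6,0,1],[0,0,6,0,1]]'; python3 st.py
```

```text
time: 13.95
position: [0.6003, 0.1198, 0.1981]
tcp_rot: [2.226, 0.02, -2.194]
force: [0.1, -0.0, -0.9]
gripper_width: 0.0296
t 13.95 p [0.6003 0.1198 0.1981] yaw(toolz+pi) 0.0208 tilt [-1.     0.003 -0.014] F [ 0.09 -0.   -0.86] w 0.0296 j [ 0.12  0.16  1.49 -0.    1.47  1.67]
time: 14.15
position: [0.5879, 0.1195, 0.1984]
tcp_rot: [2.225, 0.02, -2.194]
force: [0.8, -0.5, -0.4]
gripper_width: 0.03
t 14.15 p [0.5879 0.1195 0.1984] yaw(toolz+pi) 0.0207 tilt [-1.     0.003 -0.014] F [ 0.81 -0.48 -0.36] w 0.03 j [ 0.12  0.13  1.53 -0.    1.47  1.67]
```

```bash
python3 -m pendant '[[-0.3,0,8,0,1],[-0.2,0,8,0,1]]'; python3 st.py;  python3 -m pendant '[[-0.2,0,8,0,1],[-0.5,0,5.5,0,1]]'; python3 st.py
```

```text
time: 14.35
position: [0.5702, 0.119, 0.1982]
tcp_rot: [2.224, 0.02, -2.195]
force: [0.2, 0.4, -0.5]
gripper_width: 0.03
t 14.35 p [0.5702 0.119  0.1982] yaw(toolz+pi) 0.0207 tilt [-1.     0.003 -0.013] F [ 0.18  0.44 -0.48] w 0.03 j [ 0.12  0.08  1.58 -0.    1.47  1.67]
time: 14.55
position: [0.5547, 0.1188, 0.1986]
tcp_rot: [2.224, 0.02, -2.195]
force: [0.2, 0.4, -0.8]
gripper_width: 0.0298
t 14.55 p [0.5547 0.1188 0.1986] yaw(toolz+pi) 0.0209 tilt [-1.     0.003 -0.013] F [ 0.2   0.43 -0.78] w 0.0298 j [ 0.12  0.04  1.62 -0.    1.47  1.67]
```

```bash
python3 -m pendant '[[-3,0,3,0,1],[-2.7,0,4,0,1]]'; python3 st.py; python3 -m pendant '[[-2.5,0,4,0,1],[-2.5,0,4,0,1],[-2.5,0,4,0,1]]'; python3 st.py
```

```text
time: 14.75
position: [0.5464, 0.1187, 0.2045]
tcp_rot: [2.224, 0.02, -2.195]
force: [0.3, 0.3, -0.6]
gripper_width: 0.0305
t 14.75 p [0.5464 0.1187 0.2045] yaw(toolz+pi) 0.021 tilt [-1.     0.003 -0.013] F [ 0.33  0.28 -0.58] w 0.0305 j [ 0.13  0.01  1.64 -0.    1.48  1.68]
time: 15.05
position: [0.5337, 0.1184, 0.213]
tcp_rot: [2.225, 0.02, -2.194]
force: [0.9, -1.1, -0.7]
gripper_width: 0.0298
t 15.05 p [0.5337 0.1184 0.213 ] yaw(toolz+pi) 0.0209 tilt [-1.     0.003 -0.014] F [ 0.85 -1.13 -0.73] w 0.0298 j [ 0.13 -0.02  1.66 -0.    1.49  1.68]
```

Next: pull clear, then travel to the spare prong (file's blade ends about 0.12 above the bench).

```bash
python3 -m pendant '[[-2,0,5,0,1],[-2,0,8,0,1],[-2,0,12,0,1],[-3,15,0,0,1],[-3,30,0,0,1],[-2,35,0,0,1],[0,35,0,0,1],[0,15,0,0,1],[0,3,0,0,1],[0,0,0,0,1],[0,0,0,0,1]]'; python3 st.py; python3 snap.py q1
```

```text
time: 16.15
position: [0.5086, -0.023, 0.2299]
tcp_rot: [2.226, 0.02, -2.19]
force: [-0.3, -0.3, -1.0]
gripper_width: 0.0301
t 16.15 p [ 0.5086 -0.023   0.2299] yaw(toolz+pi) 0.0222 tilt [-1.     0.005 -0.017] F [-0.26 -0.26 -0.96] w 0.0301 j [-0.14 -0.14  1.74 -0.    1.53  1.4 ]
```

View pics/q1.png

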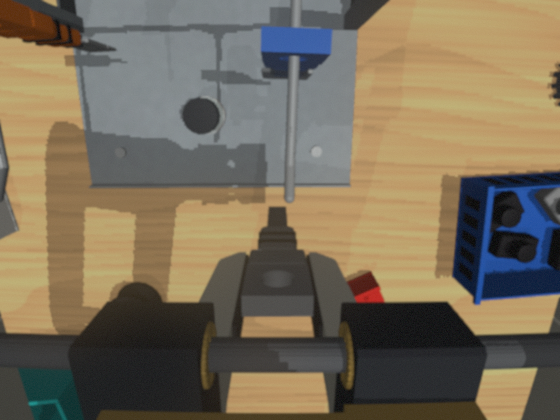

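```bash
python3 -m pendant '[[3,4,-9,1.5,1],[3,1,-7,0,1],[0,0,-2,0,1],[0,0,0,0,1],[0,0,0,0,1]]'; python3 st.py; python3 snap.py q2
python3 - <<'E'
from h import *
im=cv2.imread('pics/q2.png');crop(im,220,170,120,150,4,'pics/c5.png')
E
```

```text
time: 16.7
position: [0.5287, -0.0252, 0.223]
tcp_rot: [2.238, -0.006, -2.203]
force: [0.2, 0.7, -1.0]
gripper_width: 0.03
t 16.7 p [ 0.5287 -0.0252  0.223 ] yaw(toolz+pi) -0.0018 tilt [-1.     0.003 -0.016] F [ 0.16  0.67 -0.96] w 0.03 j [-0.14 -0.08  1.69 -0.    1.51  1.43]
```

View pics/c5.png

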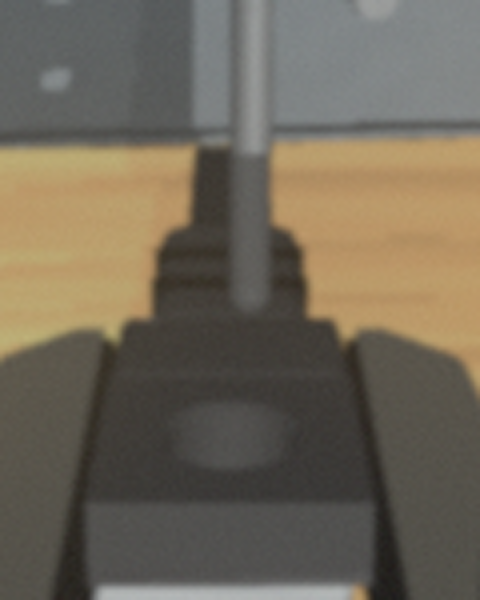

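```bash
python3 -m pendant '[[0,3,0,0,1],[2.2,0,-5,0,1],[2.2,0,-5,0,1],[0.3,0,-1,0,1]]'; python3 st.py; python3 snap.py q3
python3 - <<'E'
from h import *
im=cv2.imread('pics/q3.png');crop(im,220,170,120,150,4,'pics/c6.png')
E
```

```text
time: 17.15
position: [0.5404, -0.0286, 0.2186]
tcp_rot: [2.239, -0.006, -2.202]
force: [-1.8, 0.0, -0.4]
gripper_width: 0.0297
t 17.15 p [ 0.5404 -0.0286  0.2186] yaw(toolz+pi) -0.0018 tilt [-1.     0.004 -0.016] F [-1.77  0.02 -0.38] w 0.0297 j [-0.15 -0.05  1.67 -0.    1.5   1.43]
```

View pics/c6.png

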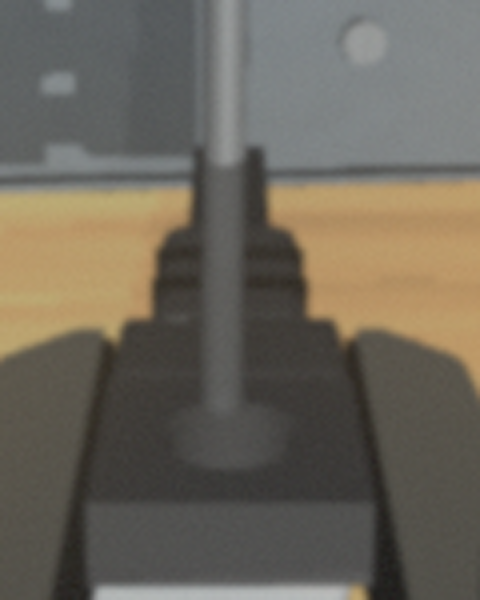

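```bash
python3 -m pendant '[[1,-0.2,-3,0,1],[2.3,-0.2,-3.5,0,1]]'; python3 st.py; python3 -m pendant '[[2.5,0,-3.8,0,1],[2.5,0,-3.8,0,1]]'; python3 st.py
```

```text
time: 17.4
position: [0.5467, -0.0282, 0.215]
tcp_rot: [2.237, -0.006, -2.204]
force: [-1.5, 0.6, -1.8]
gripper_width: 0.0299
t 17.4 p [ 0.5467 -0.0282  0.215 ] yaw(toolz+pi) -0.0019 tilt [-1.     0.003 -0.015] F [-1.46  0.62 -1.81] w 0.0299 j [-0.14 -0.03  1.66 -0.    1.5   1.43]
time: 17.6
position: [0.5548, -0.0281, 0.2094]
tcp_rot: [2.237, -0.006, -2.205]
force: [-0.4, -0.6, -1.8]
gripper_width: 0.0298
t 17.6 p [ 0.5548 -0.0281  0.2094] yaw(toolz+pi) -0.0019 tilt [-1.     0.003 -0.014] F [-0.43 -0.62 -1.81] w 0.0298 j [-0.14 -0.    1.64 -0.    1.49  1.43]
```

```bash
python3 -m pendant '[[2.7,0,-4,0,1],[1.5,0,-5,0,1]]'; python3 st.py; python3 -m pendant '[[0.5,0,-6,0,1],[0.3,0,-5,0,1],[0,0,-4,0,1]]'; python3 st.py
```

```text
time: 17.8
position: [0.5649, -0.0281, 0.2049]
tcp_rot: [2.237, -0.006, -2.204]
force: [0.4, -0.5, -1.2]
gripper_width: 0.0296
t 17.8 p [ 0.5649 -0.0281  0.2049] yaw(toolz+pi) -0.0018 tilt [-1.     0.003 -0.015] F [ 0.4  -0.46 -1.16] w 0.0296 j [-0.14  0.03  1.62 -0.    1.48  1.43]
time: 18.1
position: [0.5819, -0.0281, 0.2043]
tcp_rot: [2.238, -0.006, -2.203]
force: [0.4, 0.2, -0.8]
gripper_width: 0.0301
t 18.1 p [ 0.5819 -0.0281  0.2043] yaw(toolz+pi) -0.0018 tilt [-1.     0.003 -0.016] F [ 0.36  0.23 -0.81] w 0.0301 j [-0.14  0.07  1.57 -0.    1.48  1.44]
```

```bash
python3 -m pendant '[[1.5,0,0,0,1],[1.5,0,0,0,1]]'; python3 st.py; python3 -m pendant '[[1,0,0,0,1]]'; python3 st.py;  python3 -m pendant '[[0.8,0,0,0,1]]'; python3 st.py
```

```text
time: 18.3
position: [0.5828, -0.0282, 0.2015]
tcp_rot: [2.239, -0.006, -2.202]
force: [-0.6, -0.1, -1.0]
gripper_width: 0.0298
t 18.3 p [ 0.5828 -0.0282  0.2015] yaw(toolz+pi) -0.0017 tilt [-1.     0.003 -0.017] F [-0.64 -0.12 -0.99] w 0.0298 j [-0.14  0.08  1.58 -0.    1.47  1.44]
time: 18.4
position: [0.5827, -0.0282, 0.2003]
tcp_rot: [2.239, -0.006, -2.202]
force: [0.5, -0.5, -0.5]
gripper_width: 0.0297
t 18.4 p [ 0.5827 -0.0282  0.2003] yaw(toolz+pi) -0.0017 tilt [-1.     0.004 -0.016] F [ 0.54 -0.47 -0.53] w 0.0297 j [-0.14  0.08  1.58 -0.    1.47  1.44]
time: 18.5
position: [0.5826, -0.0282, 0.1994]
tcp_rot: [2.239, -0.006, -2.202]
force: [-0.5, -0.7, -0.1]
gripper_width: 0.0301
t 18.5 p [ 0.5826 -0.0282  0.1994] yaw(toolz+pi) -0.0016 tilt [-1.     0.003 -0.016] F [-0.51 -0.7  -0.11] w 0.0301 j [-0.14  0.08  1.58 -0.    1.47  1.44]
```

```bash
python3 -m pendant '[[0.7,0,0,0,1]]'; python3 st.py;  python3 -m pendant '[[0.5,0,0,0,1]]'; python3 st.py
```

```text
time: 18.6
position: [0.5825, -0.0282, 0.1986]
tcp_rot: [2.239, -0.006, -2.203]
force: [0.1, 1.0, -0.9]
gripper_width: 0.0303
t 18.6 p [ 0.5825 -0.0282  0.1986] yaw(toolz+pi) -0.0018 tilt [-1.     0.003 -0.016] F [ 0.08  1.05 -0.94] w 0.0303 j [-0.14  0.08  1.58 -0.    1.47  1.44]
time: 18.7
position: [0.5824, -0.0282, 0.1981]
tcp_rot: [2.239, -0.006, -2.202]
force: [0.2, -0.4, 0.4]
gripper_width: 0.0302
t 18.7 p [ 0.5824 -0.0282  0.1981] yaw(toolz+pi) -0.0017 tilt [-1.     0.003 -0.016] F [ 0.25 -0.42  0.38] w 0.0302 j [-0.14  0.08  1.58 -0.    1.47  1.44]
```

```bash
python3 -m pendant '[[0.6,0,0,0,1]]'; python3 st.py;  python3 -m pendant '[[0.6,0,0,0,1]]'; python3 st.py;  python3 snap.py q4
python3 - <<'E'
from h import *
im=cv2.imread('pics/q4.png');crop(im,190,170,180,150,4,'pics/c7.png')
E
```

```text
time: 18.8
position: [0.5824, -0.0282, 0.1977]
tcp_rot: [2.239, -0.006, -2.202]
force: [-0.3, -0.3, 0.7]
gripper_width: 0.0302
t 18.8 p [ 0.5824 -0.0282  0.1977] yaw(toolz+pi) -0.0017 tilt [-1.     0.004 -0.017] F [-0.35 -0.34  0.73] w 0.0302 j [-0.14  0.08  1.58 -0.    1.46  1.44]
time: 18.9
position: [0.5825, -0.0282, 0.1973]
tcp_rot: [2.239, -0.006, -2.202]
force: [-0.7, -0.5, 1.2]
gripper_width: 0.0298
t 18.9 p [ 0.5825 -0.0282  0.1973] yaw(toolz+pi) -0.0017 tilt [-1.     0.004 -0.017] F [-0.73 -0.52  1.15] w 0.0298 j [-0.14  0.08  1.58 -0.    1.46  1.44]
```

View pics/c7.png

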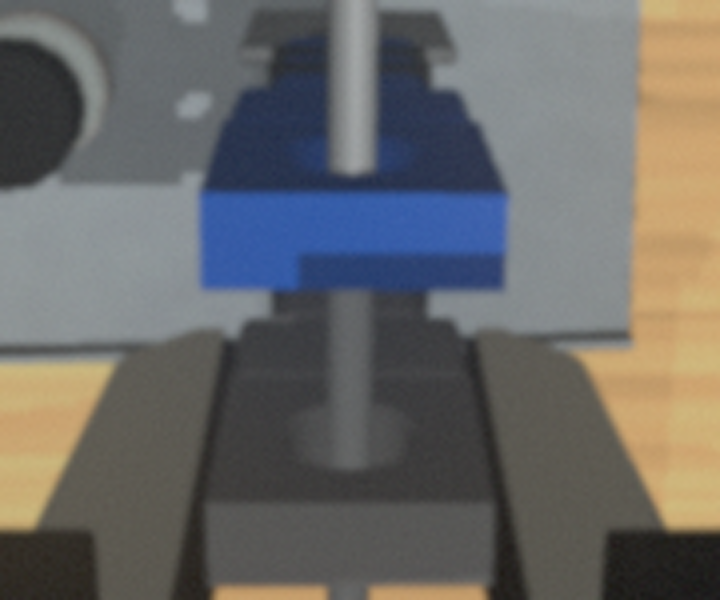

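```bash
python3 -m pendant '[[0,0,0,0,0.25],[0,0,0,0,0.15],[0,0,0,0,0],[0,0,0,0,-0.2],[0,0,0,0,-0.3]]'; python3 st.py; python3 snap.py q5
```

```text
time: 19.45
position: [0.5826, -0.0282, 0.1974]
tcp_rot: [2.24, -0.006, -2.201]
force: [-0.8, -0.3, -0.2]
gripper_width: 0.0575
t 19.45 p [ 0.5826 -0.0282  0.1974] yaw(toolz+pi) -0.0018 tilt [-1.     0.004 -0.017] F [-0.79 -0.31 -0.18] w 0.0575 j [-0.14  0.08  1.58 -0.    1.46  1.44]
```

View pics/q5.png

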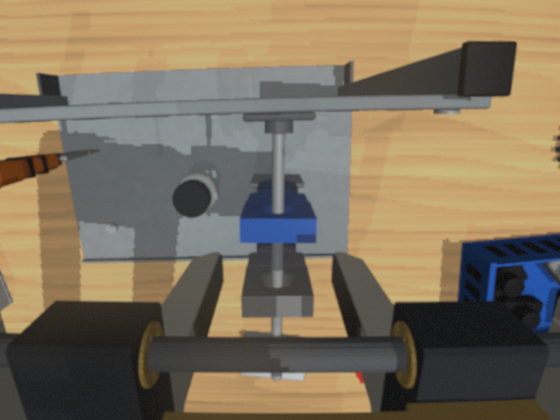

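```bash
python3 -m pendant '[[-10,0,0,0,-0.3],[-25,0,0,0,-1],[-30,0,0,0,-1],[-10,0,0,-1.4,-1],[0,-30,-8,0,-1],[0,-40,-14,0,-1],[0,-35,-14,0,-1],[0,-22,-10,0,-1],[0,-10,-3,0,-1],[0,-5,0,0,-1],[0,0,0,0,-1]]'; python3 st.py; python3 snap.py r1
```

```text
time: 20.6
position: [0.628, 0.1184, 0.277]
tcp_rot: [2.225, 0.026, -2.184]
force: [-0.1, -0.2, 0.4]
gripper_width: 0.0933
t 20.6 p [0.628  0.1184 0.277 ] yaw(toolz+pi) 0.0284 tilt [-1.     0.005 -0.018] F [-0.08 -0.17  0.36] w 0.0933 j [ 0.11  0.2   1.3  -0.01  1.62  1.65]
```

View pics/r1.png

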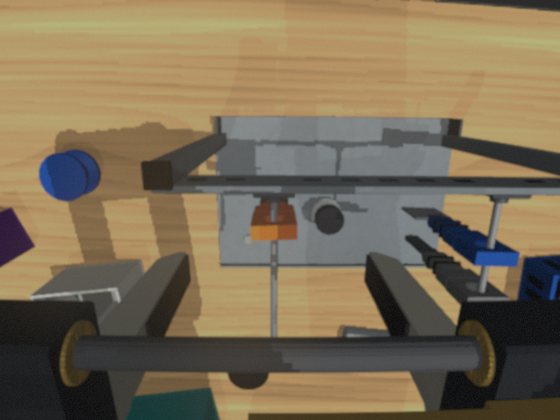

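```bash
python3 -m pendant '[[0,-2,-2,0.3,-1],[10,0,0,0,-1],[25,0,0,0,-1],[25,0,0,0,-1],[14,0,1,0,-0.5],[4,0,1,0,0]]' 15; python3 st.py; python3 snap.py r2
```

```text
time: 21.25
position: [0.6298, 0.1141, 0.1965]
tcp_rot: [2.234, 0.011, -2.187]
force: [-0.8, -0.1, 0.0]
gripper_width: 0.0817
t 21.25 p [0.6298 0.1141 0.1965] yaw(toolz+pi) 0.0162 tilt [-1.     0.006 -0.021] F [-0.76 -0.08  0.04] w 0.0817 j [ 0.1   0.23  1.42 -0.01  1.47  1.66]
```

View pics/r2.png

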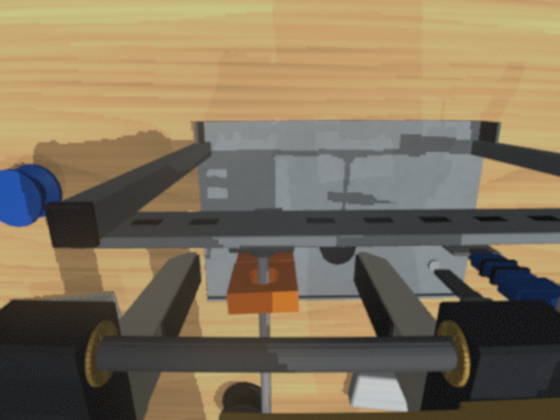

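```bash
python3 -m pendant '[[0,-5,0,-0.3,0.1],[0,-1.5,0,0,0.2],[0,0,0,0,0.2],[0,0,0,0,0.2]]' 15; python3 st.py; python3 snap.py r3
```

```text
time: 21.7
position: [0.631, 0.1213, 0.2]
tcp_rot: [2.236, 0.018, -2.18]
force: [-0.9, 0.4, -0.5]
gripper_width: 0.0459
t 21.7 p [0.631  0.1213 0.2   ] yaw(toolz+pi) 0.0219 tilt [-1.     0.006 -0.025] F [-0.88  0.37 -0.5 ] w 0.0459 j [ 0.11  0.23  1.41 -0.01  1.48  1.66]
```

View pics/r3.png

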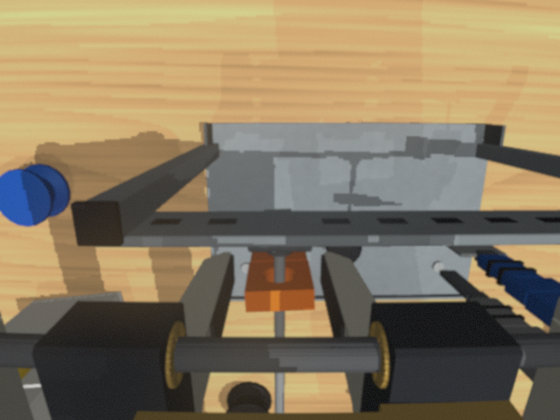

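```bash
python3 -m pendant '[[0.5,0.5,0,0,0.35],[0.5,0,0,0,0.5],[0,0,0,0,1],[0,0,0,0,1]]' 15; python3 st.py
```

```text
time: 22.15
position: [0.6317, 0.1209, 0.2003]
tcp_rot: [2.238, 0.018, -2.177]
force: [0.3, 0.1, 0.0]
gripper_width: 0.0301
t 22.15 p [0.6317 0.1209 0.2003] yaw(toolz+pi) 0.0219 tilt [-1.     0.006 -0.027] F [0.33 0.05 0.01] w 0.0301 j [ 0.11  0.23  1.41 -0.01  1.47  1.66]
```

```bash
python3 -m pendant '[[-2.5,0,0,0,1],[-1.7,0,0,0,1]]'; python3 st.py;  python3 -m pendant '[[0,0,5,0,1],[0,0,8,0,1]]'; python3 st.py; python3 -m pendant '[[0,0,9,0,1],[0,0,9,0,1]]'; python3 st.py
```

```text
time: 22.35
position: [0.6312, 0.1208, 0.2041]
tcp_rot: [2.237, 0.018, -2.179]
force: [0.3, 1.2, -0.6]
gripper_width: 0.03
t 22.35 p [0.6312 0.1208 0.2041] yaw(toolz+pi) 0.0218 tilt [-1.     0.006 -0.026] F [ 0.33  1.2  -0.64] w 0.03 j [ 0.11  0.23  1.41 -0.01  1.48  1.66]
time: 22.55
position: [0.6182, 0.1204, 0.2038]
tcp_rot: [2.237, 0.018, -2.178]
force: [-0.5, -0.2, -0.3]
gripper_width: 0.0301
t 22.55 p [0.6182 0.1204 0.2038] yaw(toolz+pi) 0.0216 tilt [-1.     0.006 -0.027] F [-0.54 -0.15 -0.34] w 0.0301 j [ 0.12  0.19  1.45 -0.01  1.48  1.67]
time: 22.75
position: [0.5984, 0.12, 0.203]
tcp_rot: [2.237, 0.018, -2.179]
force: [-1.0, -0.4, -0.7]
gripper_width: 0.0297
t 22.75 p [0.5984 0.12   0.203 ] yaw(toolz+pi) 0.0216 tilt [-1.     0.006 -0.026] F [-1.03 -0.4  -0.67] w 0.0297 j [ 0.12  0.14  1.51 -0.01  1.47  1.67]
```

```bash
python3 -m pendant '[[-1,0,9,0,1],[-0.8,0,9,0,1]]'; python3 st.py; python3 -m pendant '[[-0.7,0,9,0,1],[-0.7,0,8,0,1]]'; python3 st.py
```

```text
time: 22.95
position: [0.5781, 0.1196, 0.2043]
tcp_rot: [2.236, 0.018, -2.179]
force: [-0.5, 0.6, -0.5]
gripper_width: 0.0302
t 22.95 p [0.5781 0.1196 0.2043] yaw(toolz+pi) 0.0217 tilt [-1.     0.006 -0.026] F [-0.46  0.6  -0.46] w 0.0302 j [ 0.12  0.09  1.56 -0.01  1.47  1.67]
time: 23.15
position: [0.5592, 0.1192, 0.2055]
tcp_rot: [2.236, 0.018, -2.179]
force: [-0.1, 0.3, -0.8]
gripper_width: 0.03
t 23.15 p [0.5592 0.1192 0.2055] yaw(toolz+pi) 0.0218 tilt [-1.     0.006 -0.026] F [-0.07  0.32 -0.81] w 0.03 j [ 0.13  0.04  1.61 -0.01  1.47  1.68]
```

```bash
python3 -m pendant '[[-1.5,0,4,0,1],[-2.6,0,4,0,1]]'; python3 st.py; python3 -m pendant '[[-2.6,0,4,0,1],[-2.6,0,4,0,1],[-2.6,0,4,0,1]]'; python3 st.py; python3 -m pendant '[[-2.6,0,4,0,1],[-2.6,0,4,0,1],[-3,0,10,0,1],[-5,0,15,0,1],[0,0,0,0,1],[0,0,0,0,1]]'; python3 st.py;python3 snap.py r4
```

```text
time: 23.35
position: [0.5497, 0.1191, 0.2097]
tcp_rot: [2.236, 0.018, -2.179]
force: [-0.5, -1.4, -0.7]
gripper_width: 0.0302
t 23.35 p [0.5497 0.1191 0.2097] yaw(toolz+pi) 0.022 tilt [-1.     0.006 -0.026] F [-0.51 -1.4  -0.65] w 0.0302 j [ 0.13  0.01  1.63 -0.01  1.48  1.68]
time: 23.65
position: [0.5369, 0.1188, 0.2181]
tcp_rot: [2.237, 0.018, -2.178]
force: [-0.2, -0.5, -1.6]
gripper_width: 0.0298
t 23.65 p [0.5369 0.1188 0.2181] yaw(toolz+pi) 0.0219 tilt [-1.     0.006 -0.027] F [-0.22 -0.48 -1.55] w 0.0298 j [ 0.13 -0.03  1.66 -0.01  1.49  1.68]
time: 24.25
position: [0.501, 0.1181, 0.2321]
tcp_rot: [2.238, 0.018, -2.177]
force: [0.6, 0.6, -0.6]
gripper_width: 0.0302
t 24.25 p [0.501  0.1181 0.2321] yaw(toolz+pi) 0.0219 tilt [-1.     0.005 -0.028] F [ 0.56  0.57 -0.55] w 0.0302 j [ 0.14 -0.13  1.73 -0.01  1.52  1.69]
```

View pics/r4.png

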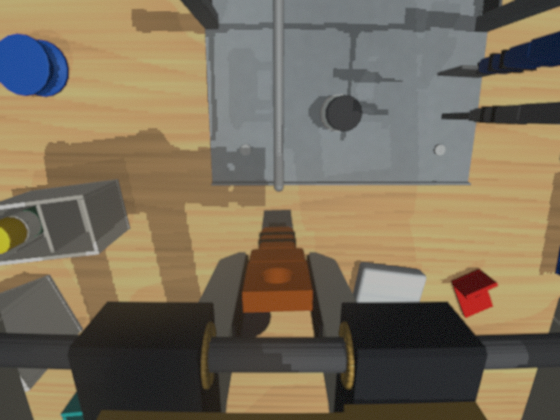

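```bash
python3 -m pendant '[[0,-20,3,-2.4,1],[0,-32,5,-2.4,1],[0,-35,6,-2.4,1],[0,-35,6,0,1],[0,-30,5,0,1],[0,-20,3,0,1],[0,-8,0,0,1],[0,0,0,0,1],[0,0,0,0,1]]'; python3 st.py;python3 snap.py s1
```

```text
time: 25.2
position: [0.4542, 0.2986, 0.2272]
tcp_rot: [2.167, 0.151, -2.112]
force: [0.4, -0.3, -0.6]
gripper_width: 0.0301
t 25.2 p [0.4542 0.2986 0.2272] yaw(toolz+pi) 0.1495 tilt [-1.     0.011 -0.025] F [ 0.43 -0.35 -0.59] w 0.0301 j [ 0.5  -0.04  1.65 -0.02  1.51  1.92]
```

View pics/s1.png

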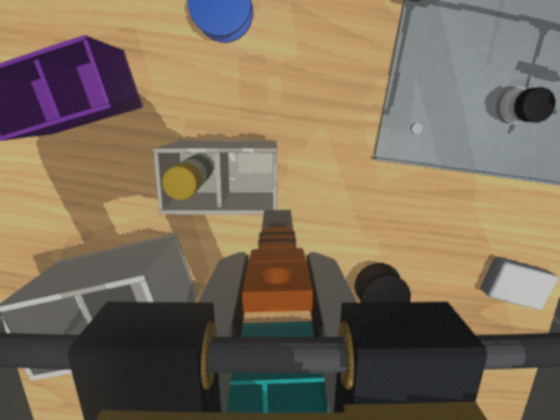

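Run:
```python
from h import *
import pickle
i=pickle.load(open('pics/s1.pkl','rb'));im=cv2.imread('pics/s1.png');crop(im,140,130,160,150,4,'pics/c8.png')
for p in [(155,149),(276,143),(276,213),(158,213),(219,145),(220,212)]: print(plane(i,p,.08).round(4))
print('tip',plane(i,(278,211),.1222))
print('tip if 120 or 110 above', plane(i,(278,211),.127))
```

```text
[0.4824 0.4126 0.08  ]
[0.5034 0.3057 0.08  ]
[0.4389 0.296  0.08  ]
[0.4226 0.4064 0.08  ]
[0.4942 0.3559 0.08  ]
[0.4322 0.3484 0.08  ]
tip [0.45326848 0.2968609  0.1222    ]
tip if 120 or 110 above [0.45464767 0.29713311 0.127     ]
```

View pics/c8.png

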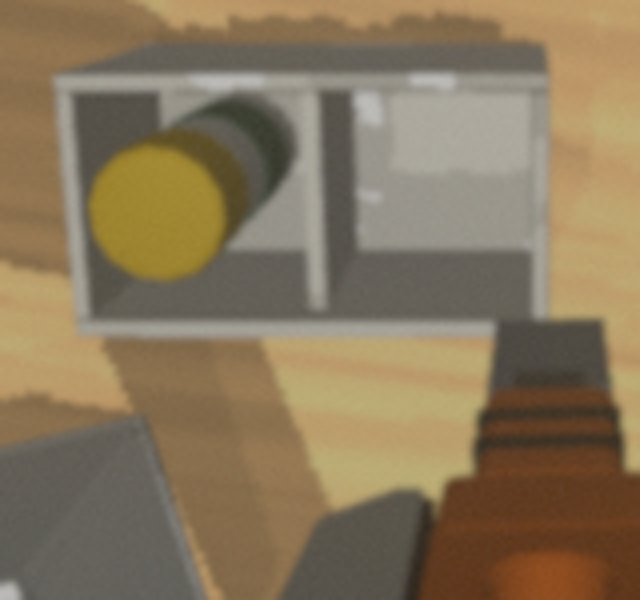

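Run:
```python
from h import *
import pickle
i=pickle.load(open('pics/s1.pkl','rb'))
q=[plane(i,p,.08)[:2] for p in [(221.3,152.5),(273,152),(273,210),(222,210)]];print(np.round(q,4),np.mean(q,0))
for a,b in((0,1),(1,2),(2,3),(3,0)):print(np.linalg.norm(q[a]-q[b]))
c=np.mean(q,0);s=state();R=cv2.Rodrigues(s['tcp_rot'])[0];tip=np.array([.4537,.2969])
print('tool shift mm',1000*R.T@np.r_[c-tip,0])
```

```text
[[0.4878 0.3531]
 [0.4951 0.3072]
 [0.4414 0.2993]
 [0.4344 0.3467]] [0.46469084 0.3265824 ]
0.046479502867314455
0.054272719900387054
0.047970388282580614
0.05383167139298331
tool shift mm [  0.08493931 -27.72327275 -15.2727407 ]
```

```bash
python3 -m pendant '[[0,-14,-8,0,1],[0,-9,-6,0,1],[0,-3,-1,0,1],[0,0,0,0,1],[0,0,0,0,1]]'; python3 st.py;python3 snap.py s2
```

```text
time: 25.75
position: [0.4678, 0.3231, 0.2273]
tcp_rot: [2.17, 0.143, -2.114]
force: [-0.2, 0.2, -0.7]
gripper_width: 0.0301
t 25.75 p [0.4678 0.3231 0.2273] yaw(toolz+pi) 0.1438 tilt [-1.     0.012 -0.025] F [-0.24  0.24 -0.69] w 0.0301 j [ 0.53  0.02  1.58 -0.02  1.51  1.96]
```

View pics/s2.png

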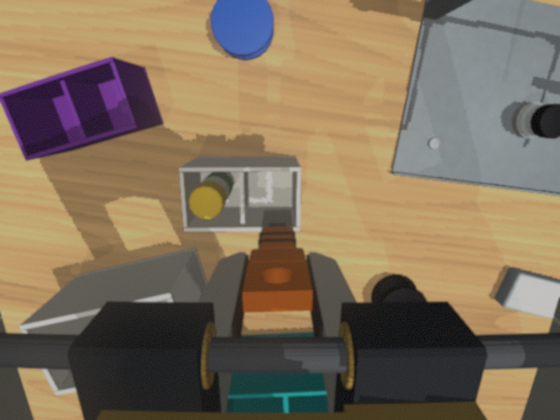

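```bash
python3 -m pendant '[[0,-5,4,0,1],[0,-2,1,0,1],[0,0,0,0,1],[15,0,0,0,1],[15,0,0,0,1],[0,0,0,0,1]]'; python3 st.py;python3 snap.py s3
```

```text
time: 26.4
position: [0.4616, 0.3289, 0.1945]
tcp_rot: [2.17, 0.143, -2.114]
force: [0.0, 0.1, -1.0]
gripper_width: 0.0302
t 26.4 p [0.4616 0.3289 0.1945] yaw(toolz+pi) 0.1439 tilt [-1.     0.012 -0.025] F [ 0.02  0.13 -1.  ] w 0.0302 j [ 0.54  0.04  1.63 -0.02  1.45  1.97]
```

View pics/s3.png

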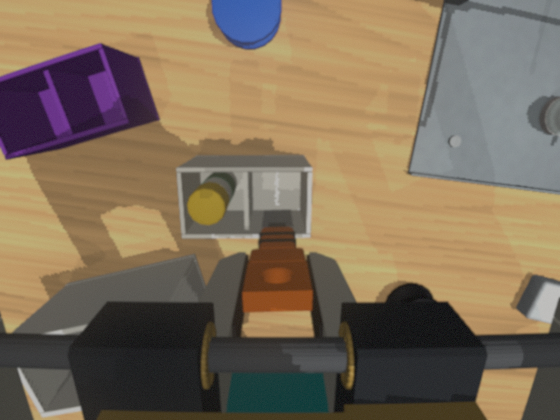

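```bash
python3 -m pendant '[[0,0,-2,0,1],[15,0,0,0,1],[20,0,0,0,1],[20,0,0,0,1],[12,0,0,0,1]]'; python3 st.py;python3 snap.py s4
```

```text
time: 26.95
position: [0.4681, 0.3297, 0.1272]
tcp_rot: [2.178, 0.145, -2.109]
force: [-0.1, 0.4, -0.3]
gripper_width: 0.0298
t 26.95 p [0.4681 0.3297 0.1272] yaw(toolz+pi) 0.1434 tilt [-0.999  0.01  -0.031] F [-0.05  0.42 -0.31] w 0.0298 j [ 0.54  0.09  1.7  -0.02  1.33  1.97]
```

View pics/s4.png

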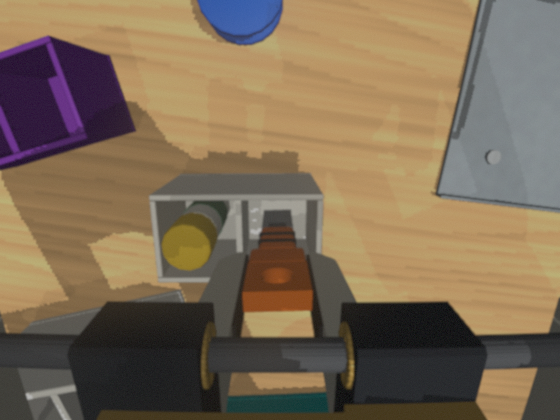

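```bash
python3 -m pendant '[[6,0,2,0,1],[5,0,0,0,1],[2,0,0,0,1]]'; python3 st.py; python3 -m pendant '[[1.5,0,0,0,1]]'; python3 st.py; python3 -m pendant '[[1,0,0,0,1]]'; python3 st.py
```

```text
time: 27.3
position: [0.4657, 0.3288, 0.1115]
tcp_rot: [2.175, 0.144, -2.111]
force: [-0.4, 0.4, -1.9]
gripper_width: 0.0302
t 27.3 p [0.4657 0.3288 0.1115] yaw(toolz+pi) 0.1433 tilt [-1.     0.011 -0.029] F [-0.44  0.35 -1.9 ] w 0.0302 j [ 0.54  0.11  1.71 -0.02  1.3   1.97]
time: 27.4
position: [0.466, 0.3289, 0.1104]
tcp_rot: [2.176, 0.144, -2.11]
force: [-0.3, -0.3, -0.2]
gripper_width: 0.0301
t 27.4 p [0.466  0.3289 0.1104] yaw(toolz+pi) 0.1433 tilt [-1.     0.011 -0.03 ] F [-0.3  -0.35 -0.24] w 0.0301 j [ 0.54  0.11  1.72 -0.02  1.3   1.97]
time: 27.5
position: [0.4663, 0.3291, 0.1098]
tcp_rot: [2.177, 0.145, -2.11]
force: [-0.1, -0.2, -0.8]
gripper_width: 0.03
t 27.5 p [0.4663 0.3291 0.1098] yaw(toolz+pi) 0.1433 tilt [-0.999  0.01  -0.03 ] F [-0.11 -0.18 -0.82] w 0.03 j [ 0.54  0.11  1.72 -0.02  1.29  1.97]
```

```bash
python3 -m pendant '[[1,0,0,0,1]]'; python3 st.py; python3 -m pendant '[[1,0,0,0,1]]'; python3 st.py; python3 -m pendant '[[1,0,0,0,1]]'; python3 st.py
```

```text
time: 27.6
position: [0.4667, 0.3293, 0.1093]
tcp_rot: [2.178, 0.145, -2.109]
force: [-0.4, -0.2, -0.2]
gripper_width: 0.0301
t 27.6 p [0.4667 0.3293 0.1093] yaw(toolz+pi) 0.1433 tilt [-0.999  0.01  -0.031] F [-0.35 -0.19 -0.2 ] w 0.0301 j [ 0.54  0.11  1.72 -0.02  1.29  1.97]
time: 27.7
position: [0.467, 0.3295, 0.1088]
tcp_rot: [2.179, 0.146, -2.108]
force: [-0.5, -1.3, 4.9]
gripper_width: 0.0303
t 27.7 p [0.467  0.3295 0.1088] yaw(toolz+pi) 0.1433 tilt [-0.999  0.01  -0.032] F [-0.53 -1.32  4.94] w 0.0303 j [ 0.54  0.11  1.72 -0.02  1.29  1.97]
time: 27.8
position: [0.4675, 0.3297, 0.1087]
tcp_rot: [2.18, 0.146, -2.107]
force: [-2.1, -1.9, 7.2]
gripper_width: 0.0298
t 27.8 p [0.4675 0.3297 0.1087] yaw(toolz+pi) 0.1434 tilt [-0.999  0.009 -0.033] F [-2.14 -1.86  7.23] w 0.0298 j [ 0.54  0.11  1.72 -0.02  1.29  1.97]
```

```bash
python3 -m pendant '[[-0.4,0,0,0,0.3],[0,0,0,0,0.2],[0,0,0,0,0.1],[0,0,0,0,0.1]]'; python3 st.py; python3 snap.py s5
```

```text
time: 28.2
position: [0.4679, 0.33, 0.1097]
tcp_rot: [2.181, 0.147, -2.106]
force: [0.4, -0.8, -0.1]
gripper_width: 0.0415
t 28.2 p [0.4679 0.33   0.1097] yaw(toolz+pi) 0.1433 tilt [-0.999  0.009 -0.034] F [ 0.39 -0.79 -0.06] w 0.0415 j [ 0.54  0.11  1.72 -0.02  1.29  1.97]
```

View pics/s5.png

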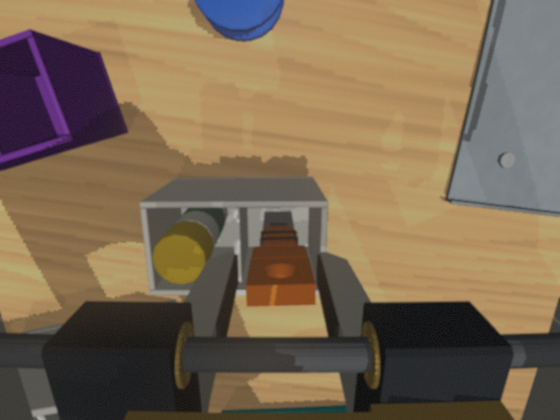

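```bash
python3 -m pendant '[[0,1,0,0,0],[0,0,0,0,-0.1],[-5,0,0,0,-0.1],[-10,0,0,0,-0.1],[-20,0,0,0,-0.1],[-30,0,0,0,-0.1],[-30,0,0,0,-0.1],[-30,0,0,0,-0.1],[0,0,0,0,-0.1]]'; python3 st.py; python3 snap.py s6
python3 - <<'E'
from h import *
cv2.imwrite('pics/t_scene.png',grab_frame('scene'));a=grab_frame('top');cv2.imwrite('pics/t_top.png',a)
E
```

```text
time: 29.15
position: [0.4628, 0.329, 0.2425]
tcp_rot: [2.181, 0.147, -2.107]
force: [-0.7, 0.6, 0.8]
gripper_width: 0.0512
t 29.15 p [0.4628 0.329  0.2425] yaw(toolz+pi) 0.1432 tilt [-0.999  0.009 -0.034] F [-0.74  0.56  0.83] w 0.0512 j [ 0.54  0.01  1.57 -0.02  1.53  1.97]
```

View pics/s6.png

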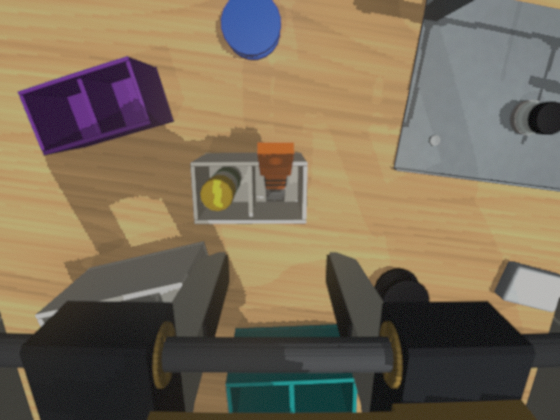

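View pics/t_scene.png

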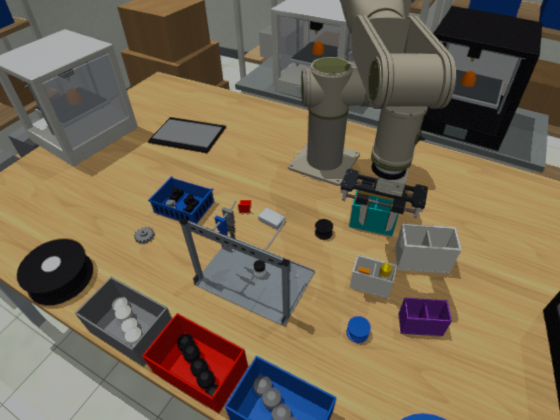

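Run:
```python
from h import *
a=cv2.imread('pics/t_scene.png');b=cv2.imread('pics/t_top.png')
A=cv2.resize(a[190:300,180:300],None,fx=3.3,fy=3.3,interpolation=cv2.INTER_CUBIC);B=cv2.resize(b[105:215,160:280+80],None,fx=2,fy=3.3/1.65*1,interpolation=cv2.INTER_CUBIC)
cv2.imwrite('pics/c9.png',A);cv2.imwrite('pics/c10.png',B)
```

```text
(no output)
```

View pics/c9.png

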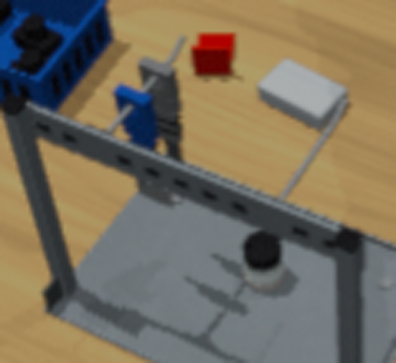

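View pics/c10.png

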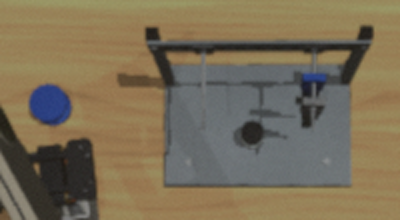

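Both tools hang behind the spare prong's upturned tip. The full prong is empty, the chisel stands in the well, and the arm touches nothing, so I'm handing in.

```bash
python3 -c "
from plant import *
print(close_job())"
```

```text
the job is handed in; nothing more can be done
None
```

The job is handed in, at about 29 s of the 72 s allowed. The blue scraper and then the grey file hang by their eyelets on the spare prong. The orange chisel is blade-down in the empty well of the small white caddy, lowered until it touched the floor before I let go.

- **Spare prong:** the pictures showed it bent up about 0.06 rad and sideways about 0.03 rad. When I lowered the scraper it touched about 1 mm higher than that predicted. The file's touch came about 1 mm lower than expected, probably because the wire gave slightly.
- **Forces:** the most I read while a tool bore on a prong was about 4.3 N on the full prong and 2.6 N on the spare, against the 12 N limit. These are readings at the end of each move, with about 1 N of noise, so a brief peak between them could have been missed. The chisel pressed on the caddy floor with about 7 N.
- **Last pictures:** both tools hang behind the spare prong's upturned tip and the full prong is empty. The chisel leans on the far wall of its well. The glue and the other things look unmoved, and the gripper is clear of everything. I judged this by eye and did not measure the other objects again.

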